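# Load the reel spinner and spin the washed reels dry

### The arm

A 6-joint arm with a two-finger parallel gripper is mounted at the origin on the work surface; the furniture and walls round the work are solid. World frame = base frame: x ahead of the robot, y to its left, z up, the work surface at z = 0. Lengths are in m, angles in rad, forces in N, time in s.
With the tool pointing down it reaches from about 0.25 to 0.85 m from the base axis. Payload 12.5 kg.
Tool frame: the origin (TCP) lies at the very end of the fingers, on their centre line; the grasp point (between the pads) lies 19 mm behind it; z points along the fingers, x is the direction in which the jaws open and shut, and the axes are right-handed (so a half turn about z gives the same grasp; the last joint's range is limited). The gripper opens to 93 mm and grips with 3 to 60 N. Pads are 15 mm wide; open, the fingers measure 128 mm over their backs; the gripper's body (75 mm by 188 mm) begins 65 mm behind the grasp point.
Start: joints at [1.198, 0.351, 1.652, -0, 1.139, -0.085], TCP at [0.156, 0.527, 0.219] pointing down, gripper open.
Joint ranges: [-2.75, 2.75], [-0.79, 2.1], [0.01, 2.65], [-1.57, 4.71], [0.07, 3.14], [-2.87, 2.87]. Speed limits (rad/s): [2.22, 2.22, 2.79, 3.14, 3.14, 3.14].

### API

Orientations are given as a rotation vector (axis times angle).
In Python, from plant import status, imaging, env gives the robot as it stands.
- The arm moves only by the shell command python3 -m creep 'ROWS' [FORCE]. ROWS is JSON, a list of rows, each a list of 5 numbers: the shift along the tool's x, y, z in m, then the turn about the tool's z in rad, then the gripper command: -1 is fully open, 1 is shut, values between are in proportion. In form: [[dx, dy, dz, roll, grip], ...]. A call has 1 to 20 rows; each row is the pose to reach, as a shift and turn from the pose measured when the call began, along the tool's axes at that moment; what a row does not reach only later rows make up. A row lasts 1/10 s, in which the tool goes at most 50 mm and 8.59 degrees, less where a joint would pass 70% of its speed; a pose out of reach is approached as far as the arm can. A call with a gripper value outside its range is refused whole. The fingers move at their own pace and stop on an object; FORCE is the grip in N (left out, the last holds). Time passes only in rows, so rows that repeat a pose let the fingers close. It gives the time, the measured TCP pose, the force and the opening at its end, in the units of the state.
- status.get_obs(): the state, without advancing time (a new reading comes with each control period).
- imaging.get_image(name): name is "scene" or "top" or "wrist"; returns a dict with "frame" (384x512x3 uint8, red, green, blue), "K" (3x3 intrinsics, pixels), "k1" (the pictures are not rectified: a ray, as slopes to the right and down, at radius r is drawn at 1 + k1 r^2 times it, then the intrinsics apply), "cam_to_world" (4x4, takes a point from camera to world coordinates). Camera axes: x right, y down, z forward; pixel columns grow to the right and rows downward; lengths in m; the calibration is good to about 2 mm. A picture is of the moment at which its call begins. There is no depth.
- env.sign_off(): hands the job in, once; it reports no verdict.
The state is a dict: "clock": time; "joint_pos": joint angles; "joint_vel": joint speeds; "effort": joint torques, N m; "position": TCP position; "orientation": TCP orientation; "force": force on the tool from outside, world axes, zero at the start; "moment": the same for the moment, N m; "gripper_width": opening from 0.0 (shut) to 1.0 (fully open).
Only numpy, scipy, OpenCV 4.12 (cv2) and the standard library are available. Lean on these libraries where they do the work, as an engineer would, in place of code of your own. Each camera call takes 0.05 s, during which the arm holds its last target.

### The job

The washed film reels must be spun dry before they can take film again: thread the tall reel, then the short reel, then the retaining collar down the spindle of the hand spinner, lowering each one fully home rather than dropping it. Then press the spinner's lever down to its stop and let it spring back up, leaving the stack home. Do not knock over or shift the bottle, the graduate and the film cans standing about.

Things in the scene. Friction and masses are not known exactly. Their poses are not given: they have to be found in the camera images.
- reel_tall: Taller white plastic film reel: two 72 mm flanges, 44 mm high over both, 62 mm with the neck. Grip it by the 40 mm diameter neck, 18 mm tall, above the upper flange. Bore 28 mm right through (passes over the thick foot of the spindle). Origin: centre of the underside, z up along the bore. Starts upright on the mat.
- reel_short: Shorter white plastic film reel: two 72 mm flanges, 24 mm high over both, 42 mm with the neck. Grip it by the 40 mm diameter neck, 18 mm tall, above the upper flange. Bore 17 mm; a socket underneath, 45 mm wide, 20 mm deep, swallows the neck of the reel below, so flange rests on flange. Origin: centre of the underside, z up along the bore. Starts upright on the mat.
- collar: Retaining collar, black plastic, 38 mm high: ribbed skirt of 62 mm diameter, 20 mm high, with a plain hub of 38 mm diameter, 18 mm high, on top (grip there). Bore 17 mm; a socket underneath, 45 mm wide, 20 mm deep, swallows the neck of the reel below, so the skirt rests on its flange. Origin: centre of the underside, z up along the bore. Starts upright on the mat.
- spinner: Hand spinner for drying reels, fixed, 235 mm long: grey base 100 x 170 mm, round steel drip pan (110 mm across, rim 40 mm above the table) with the spindle at one end, press lever at the other. Origin: on the table in the middle of its length; its +y axis points to the spindle (60 mm from the origin), -y to the lever.
- seat (a point): Centre of the top of the spinner's round table (68 mm wide, 50 mm above the work surface), on the spindle's axis. Fully home the undersides stand above it by: tall reel 0, short reel 44, collar 68 mm. The upright spindle is aluminium, stepped: 26 mm diameter up to 34 mm, tapering to 15 mm at 43 mm, then 15 mm, with a tapered nose from 89 to 104 mm.
- spindle_top (a point): Tip of the spindle's nose, 104 mm above the seat, on its axis.
- press_lever (a joint): Angle of the spinner's press lever: 0 when up at rest, 0.7 rad when pressed down on its rubber stop. A spring lifts it back when let go (about 7 N at the pad to start, 14 N at the stop). Through gears it turns the spindle.
- lever_pad (a point): Middle of the top of the lever's black pad (40 x 36 mm), pressed from above; about 97 mm above the work surface at rest, 42 mm at the stop, 150 mm from the spindle's axis. It moves on an arc of 80 mm radius about a level axis 62 mm above the work surface, on the spindle's side.
- drain_mat: Grey ribbed draining mat, 165 x 270 mm, 4 mm thick, fixed, on which the reels and the collar stand among a bottle, a graduate and a film can. Origin: centre of its underside; its long side is its y axis.
- bottle: Bystander on the mat: small brown bottle with a screw cap, 43 mm diameter, 82 mm high. Origin: centre of the underside.
- graduate: Bystander on the mat: slim clear measuring cylinder, 35 mm diameter on a foot of 45 x 52 mm, 190 mm high, easily knocked over. Origin: centre of the underside.
- film_can: Bystander on the mat: film can, 34 mm diameter, 51 mm high. Origin: centre of the underside.
- can_a: Bystander on the table between mat and spinner: film can, 34 mm diameter, 51 mm high. Origin: centre of the underside.
- can_c: Bystander on the table, beyond the former as seen from the robot: film can, 34 mm diameter, 51 mm high. Origin: centre of the underside.

How it is judged:
On the way, in this order (a step that is already met when the one before it is completed fails the run):
1. the tall reel is fully home on the spindle (z of reel_tall in the frame of seat between -0.004 and 0.003 m and horizontal distance between reel_tall and seat below 0.005 m and angle between reel_tall's own z axis and vertical below 0.06 rad), for 0.2 s.
2. the short reel is fully home on the spindle, on top of what was threaded before it (all of step 1 and z of reel_short in the frame of seat between 0.04 and 0.047 m and horizontal distance between reel_short and seat below 0.005 m and angle between reel_short's own z axis and vertical below 0.06 rad), for 0.2 s.
3. the collar is fully home on the spindle, on top of what was threaded before it (all of step 2 and z of collar in the frame of seat between 0.064 and 0.071 m and horizontal distance between collar and seat below 0.005 m and angle between collar's own z axis and vertical below 0.06 rad), for 0.2 s.
4. with the whole stack home, the lever is pressed down to its stop (all of step 3 and value of joint press_lever above 0.64 rad), for 0.05 s.
At the end, for the whole second after the job is handed in: Tall reel on the seat, short reel on the tall one, collar on the short one: each within 3 mm of its home height and 5 mm of the spindle's axis, upright within 0.06 rad and at rest; the lever, after having been at its stop, back up within 0.06 rad of its rest (all of step 3 and value of joint press_lever below 0.06 rad and linear speed of each of reel_tall, reel_short, collar below 0.02 m/s); the robot touches nothing.
It fails at once if the tall reel is dropped down the spindle (falls faster than 0.5 m/s) (linear speed of reel_tall above 0.5 m/s and horizontal distance between reel_tall and seat below 0.02 m and z of reel_tall in the frame of seat below 0.1 m).
It fails at once if the short reel is dropped down the spindle (falls faster than 0.5 m/s) (linear speed of reel_short above 0.5 m/s and horizontal distance between reel_short and seat below 0.02 m and z of reel_short in the frame of seat below 0.1 m).
It fails at once if the collar is dropped down the spindle (falls faster than 0.5 m/s) (linear speed of collar above 0.5 m/s and horizontal distance between collar and seat below 0.02 m and z of collar in the frame of seat below 0.1 m).
It fails at once if the bottle, the graduate or the film can on the mat is knocked over or pushed more than 30 mm (distance of any of bottle, graduate, film_can from where it was at the start of the episode above 0.03 m or angle between any of bottle, graduate, film_can's own z axis and vertical above 0.5 rad).
It fails at once if a film can between mat and spinner is knocked over or pushed more than 30 mm (distance of any of can_a, can_c from where it was at the start of the episode above 0.03 m or angle between any of can_a, can_c's own z axis and vertical above 0.5 rad).
It also fails if it takes over 72 s, if anything falls off the work surface, if the arm or the gripper's body presses on something with over 40 N, if the wrist force passes 120 N, or if a joint passes its speed limit or range.

## Working session

There is one attempt and no reset: what is moved stays moved. The work goes in short steps, Python scripts to look and compute and a shell command to move; the robot and the scene stay as the last step left them, time stands still between calls to the robot, and variables do not carry over. Pictures are saved under pics/ and viewed, and the job is handed in when it is done.

```bash
ls; mkdir -p pics; python3 - <<'E'
from plant import status, imaging, env
import cv2,numpy as np
print(status.get_obs())
for n in ["scene","top","wrist"]:
    d=imaging.get_image(n); cv2.imwrite(f"pics/{n}0.png",d["frame"][:,:,::-1]); print(n,d["K"],d["k1"],np.round(d["cam_to_world"],4))
E
```

```text
pics
{'clock': 0.0, 'joint_pos': array([ 1.19840333e+00,  3.51243061e-01,  1.65239847e+00,  3.47408960e-05,
        1.13909637e+00, -8.46050367e-02]), 'joint_vel': array([-0.00158532,  0.0002297 , -0.00051743,  0.00081508,  0.00034925,
        0.00018072]), 'effort': array([-2.82138244e-03, -4.97324753e+01, -2.85243756e+01,  6.97726454e-02,
        2.57583114e-02, -8.23108348e-05]), 'position': array([0.15595627, 0.52708006, 0.21810743]), 'orientation': array([ 2.51658307e+00,  1.87956827e+00, -1.55302786e-03]), 'force': array([-0.18553771, -0.64588674, -0.06880065]), 'moment': array([ 0.01068949,  0.01723509, -0.06236311]), 'gripper_width': 1.0018726859516471}
scene [[437.43759254   0.         254.76847574]
 [  0.         437.43759254 191.43955422]
 [  0.           0.           1.        ]] -0.14870457659990063 [[ 0.6923 -0.4628  0.5536 -0.063 ]
 [-0.7216 -0.4505  0.5258 -0.5443]
 [ 0.0061 -0.7635 -0.6458  0.7347]
 [ 0.      0.      0.      1.    ]]
top [[407.1879836    0.         255.57999457]
 [  0.         407.1879836  186.15468487]
 [  0.           0.           1.        ]] -0.05830352188451856 [[-0.015  -0.9963  0.0851  0.3714]
 [-0.9999  0.0144 -0.0073 -0.0153]
 [ 0.006  -0.0852 -0.9963  1.214 ]
 [ 0.      0.      0.      1.    ]]
wrist [[336.60498257   0.         257.56505713]
 [  0.         336.60498257 193.71836124]
 [  0.           0.           1.        ]] -0.10053759637316058 [[ 2.835e-01  9.311e-01  2.294e-01  9.240e-02]
 [ 9.590e-01 -2.752e-01 -6.820e-02  5.468e-01]
 [-4.000e-04  2.393e-01 -9.709e-01  3.855e-01]
 [ 0.000e+00  0.000e+00  0.000e+00  1.000e+00]]
```

View pics/scene0.png

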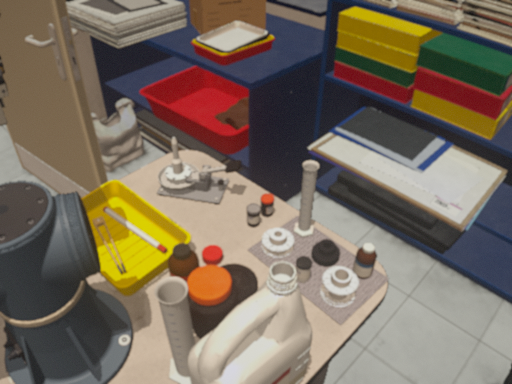

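View pics/top0.png

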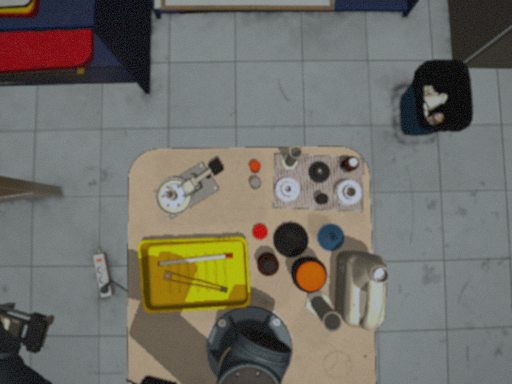

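View pics/wrist0.png

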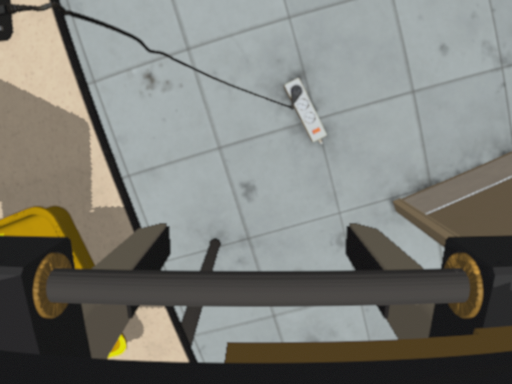

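```bash
cat > h.py <<'E'
import numpy as np,cv2
from plant import status,imaging,env
def ray(d,uv):
    K=np.asarray(d["K"]);k=d["k1"];T=np.asarray(d["cam_to_world"])
    p=cv2.undistortPoints(np.array([[uv]],float),K,np.array([k,0,0,0.]))[0,0]
    return T[:3,3],T[:3,:3]@np.array([p[0],p[1],1])
def onz(d,uv,z):
    o,r=ray(d,uv);return o+r*(z-o[2])/r[2]
def proj(d,P):
    T=np.linalg.inv(np.asarray(d["cam_to_world"]));p=T[:3,:3]@np.asarray(P,float)+T[:3,3]
    s=p[:2]/p[2];s=s*(1+d["k1"]*(s@s));K=d["K"];return np.array([K[0][0]*s[0]+K[0][2],K[1][1]*s[1]+K[1][2]])
def tri(d1,a,d2,b):
    o1,r1=ray(d1,a);o2,r2=ray(d2,b)
    A=np.array([r1,-r2]).T;t=np.linalg.lstsq(A,o2-o1,rcond=None)[0]
    p,q=o1+r1*t[0],o2+r2*t[1];return (p+q)/2,np.linalg.norm(p-q)
def crop(d,x0,y0,x1,y1,name,s=6):
    f=d["frame"][y0:y1,x0:x1,::-1];f=cv2.resize(f,None,fx=s,fy=s,interpolation=cv2.INTER_CUBIC)
    for x in range((x0+9)//10*10,x1,10): cv2.line(f,(int((x-x0)*s),0),(int((x-x0)*s),5 if x%20 else 14),(0,255,0),1); (x%20==0) and cv2.putText(f,str(x),(int((x-x0)*s)-8,26),0,.4,(0,0,255),1)
    for y in range((y0+9)//10*10,y1,10): cv2.line(f,(0,int((y-y0)*s)),(5 if y%20 else 14,int((y-y0)*s)),(0,255,0),1); (y%20==0) and cv2.putText(f,str(y),(16,int((y-y0)*s)+4),0,.4,(0,0,255),1)
    cv2.imwrite("pics/"+name+".png",f)
E
python3 - <<'E'
from h import *
t=imaging.get_image("top");s=imaging.get_image("scene")
crop(t,140,140,240,220,"t_sp",7);crop(t,240,140,370,220,"t_mat",6)
crop(s,150,130,280,230,"s_sp",6);crop(s,235,150,390,325,"s_mat",3.4)
E
```

```text
(no output)
```

View pics/t_sp.png

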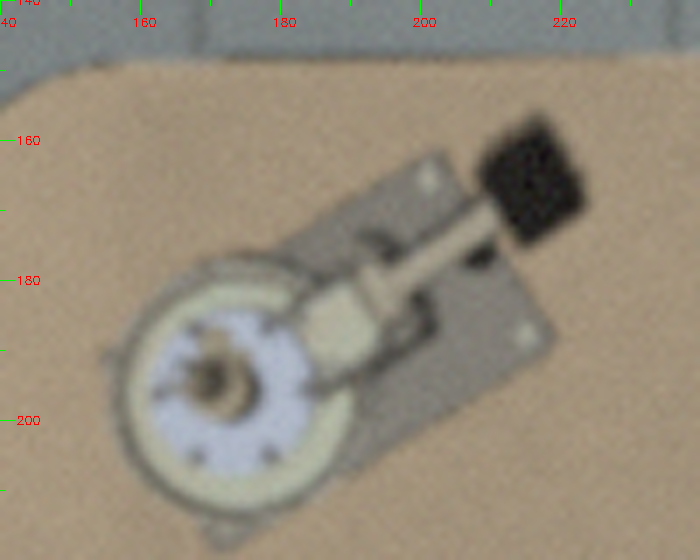

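View pics/t_mat.png

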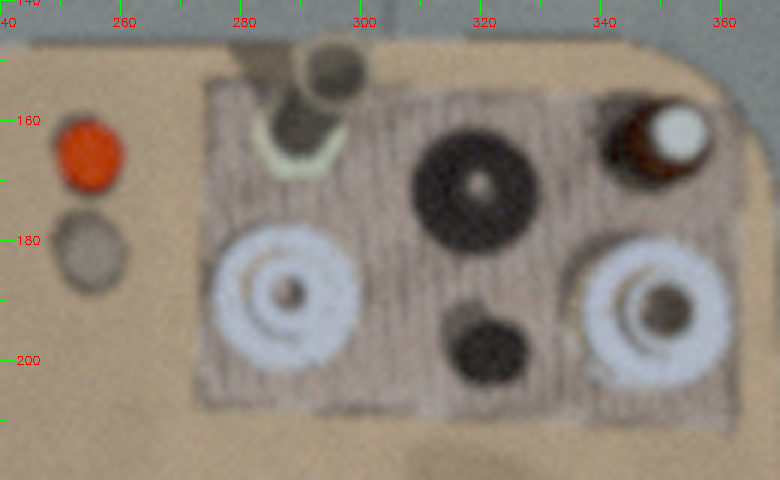

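View pics/s_sp.png

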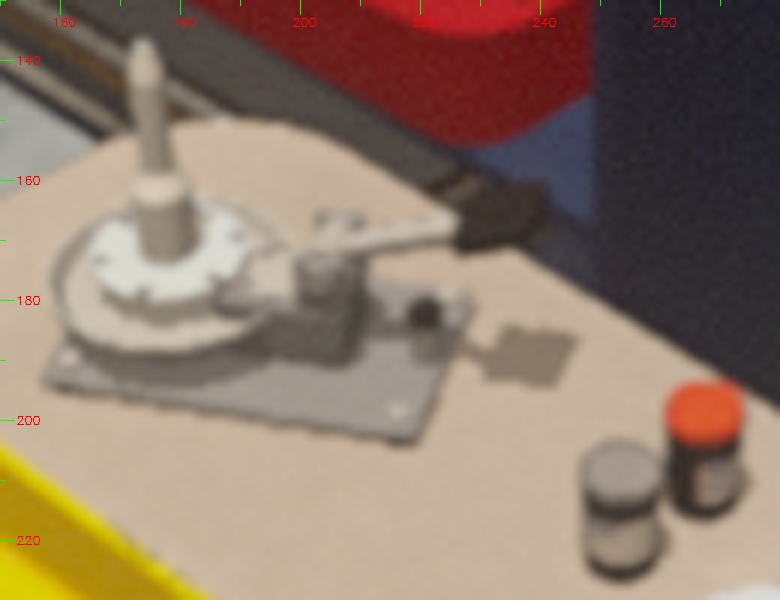

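View pics/s_mat.png

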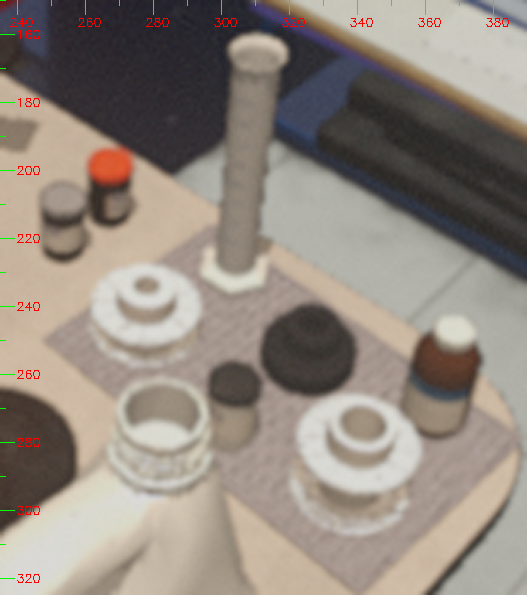

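```bash
python3 - <<'E'
from h import *
t=imaging.get_image("top");s=imaging.get_image("scene")
def blob(d,box,fn,name):
    x0,y0,x1,y1=box;f=d["frame"].astype(int)[y0:y1,x0:x1]
    m=fn(f[...,0],f[...,1],f[...,2]).astype(np.uint8)
    c=max(cv2.findContours(m,cv2.RETR_EXTERNAL,cv2.CHAIN_APPROX_NONE)[0],key=cv2.contourArea)
    h=cv2.convexHull(c); e=cv2.fitEllipse(h); 
    M=cv2.moments(h)
    print(name,"ell",np.round(np.array(e[0])+[x0,y0],2),np.round(e[1],1),"mec",np.round(np.array(cv2.minEnclosingCircle(h)[0])+[x0,y0],2),"mom",round(M['m10']/M['m00']+x0,2),round(M['m01']/M['m00']+y0,2))
    return np.array(e[0])+[x0,y0]
wh=lambda r,g,b:(r>150)&(b>r-2)
a=blob(t,(268,170,308,210),wh,"short");b=blob(t,(330,170,368,212),wh,"tall")
dk=lambda r,g,b:(r<75)
c=blob(t,(304,156,334,186),dk,"collar")
f=blob(t,(312,188,332,208),lambda r,g,b:(r<65),"filmcan")
p=blob(t,(205,150,228,178),lambda r,g,b:(r<70),"pad")
se=blob(t,(155,178,190,214),lambda r,g,b:(b>r+3)&(b>140),"seat")
bc=blob(t,(340,152,362,175),lambda r,g,b:(r>120)&(b>r),"bottlecap")
oc=blob(t,(245,152,268,176),lambda r,g,b:(r>140)&(b<80),"canc")
for n,u,z in [("short",a,.028),("tall",b,.048),("collar_skirt",c,.024),("fc",f,.055),("pad",p,.097),("seat",se,.05),("bcap",bc,.086),("canc",oc,.051),("cana",(255.3,182),.051),("mat c1",(275,154),.004),("mat c2",(272,207),.004),("mat c3",(362,211),.004),("grad top",(295.5,152),.194),("gradfoot",(289.5,161),.01)]: print(n,np.round(onz(t,u,z),4))
# scene: spindle tip
for z in (.154,): print("tip scene",onz(s,(174,136.5),z))
print("tall neck scene",onz(s,(341,275),.066),"short neck",onz(s,(278,233.5),.046),"collar",onz(s,(327,243),.042))
E
```

```text
short ell [287.39 189.18] [23.7 24.6] mec [287.23 189.06] mom 287.39 189.2
tall ell [348.91 192.36] [24.2 25.7] mec [349.23 192.91] mom 348.93 192.21
collar ell [318.56 171.59] [19.8 20.1] mec [318.5 171.5] mom 318.55 171.56
filmcan ell [321.1  198.34] [ 9.3 11.8] mec [320.77 198.5 ] mom 321.09 198.41
pad ell [215.55 165.93] [12.5 16. ] mec [216. 166.] mom 215.56 165.81
seat ell [172.86 195.51] [23.4 23.8] mec [172.85 195.67] mom 172.93 195.5
bottlecap ell [352.96 161.56] [7.4 8.1] mec [352.94 161.53] mom 352.77 161.53
canc ell [254.55 165.29] [10.2 10.7] mec [254.5 165.5] mom 254.55 165.29
short [ 0.4625 -0.1168  0.028 ]
tall [ 0.4492 -0.2926  0.048 ]
collar_skirt [ 0.5135 -0.2103  0.024 ]
fc [ 0.4328 -0.2104  0.055 ]
pad [0.5246 0.0864 0.097 ]
seat [0.4474 0.2138 0.05  ]
bcap [ 0.5332 -0.2981  0.086 ]
canc [ 0.5311 -0.0217  0.051 ]
cana [ 0.4827 -0.0231  0.051 ]
mat c1 [ 0.5709 -0.0839  0.004 ]
mat c2 [ 0.4119 -0.072   0.004 ]
mat c3 [ 0.3958 -0.3406  0.004 ]
grad top [ 0.544  -0.1253  0.194 ]
gradfoot [ 0.5482 -0.1265  0.01  ]
tip scene [0.44701771 0.21215273 0.154     ]
tall neck scene [ 0.4453577  -0.29549445  0.066     ] short neck [ 0.45980249 -0.11913886  0.046     ] collar [ 0.51510905 -0.21238433  0.042     ]
```

```bash
cat >> h.py <<'E'
from scipy.spatial.transform import Rotation as Ro
def to(x,y,z,th=None):
    o=status.get_obs();R=Ro.from_rotvec(o["orientation"]).as_matrix();p=o["position"]
    d=R.T@(np.array([x,y,z])-p);cur=np.arctan2(R[1,0],R[0,0])
    print("t",round(o["clock"],2),"pos",np.round(p,4),"th",round(cur,3),"j",np.round(o["joint_pos"],2),"F",np.round(o["force"],1),"w",round(float(o["gripper_width"]),3),"tilt",np.round(R[:,2],4))
    print("shift",np.round(d,4),"roll",None if th is None else round(cur-th,3))
E
python3 -c "
from h import *
to(.38,-.29,.28,np.pi/2)"
```

```text
t 0.35 pos [0.1561 0.5273 0.2185] th 1.283 j [ 1.2   0.35  1.65  0.    1.14 -0.08] F [ 0.1 -0.2 -0.6] w 0.999 tilt [-1.e-04 -2.e-04 -1.e+00]
shift [-0.7202  0.4467 -0.0613] roll -0.288
```

```bash
python3 -m creep '[[0,0,-0.06,0,-0.3],[-0.14,0.09,-0.06,-0.1,-0.3],[-0.36,0.224,-0.06,-0.288,-0.3],[-0.36,0.224,-0.06,-0.288,-0.3],[-0.36,0.224,-0.06,-0.288,-0.3],[-0.36,0.224,-0.06,-0.288,-0.3],[-0.36,0.224,-0.06,-0.288,-0.3],[-0.36,0.224,-0.06,-0.288,-0.3],[-0.36,0.224,-0.06,-0.288,-0.3],[-0.7,0.5,-0.06,-0.288,-0.3],[-0.7,0.5,-0.06,-0.288,-0.3],[-0.7,0.5,-0.06,-0.288,-0.3],[-0.7,0.5,-0.06,-0.288,-0.3],[-0.7,0.5,-0.06,-0.288,-0.3],[-0.7,0.5,-0.06,-0.288,-0.3],[-0.7,0.5,-0.06,-0.288,-0.3],[-0.7,0.5,-0.06,-0.288,-0.3],[-0.7,0.5,-0.06,-0.288,-0.3],[-0.7,0.5,-0.06,-0.288,-0.3],[-0.7,0.5,-0.06,-0.288,-0.3]]'
python3 - <<'E'
from h import *
d=imaging.get_image("wrist");cv2.imwrite("pics/w1.png",d["frame"][:,:,::-1])
to(.448,-.294,.25,np.pi/2)
for n,P in [("tallneck",(.448,-.294,.066)),("collar",(.514,-.211,.042)),("short",(.461,-.118,.046)),("tip",status.get_obs()["position"])]: print(n,proj(d,P))
E
```

```text
clock: 2.35
position: [0.4371, -0.2878, 0.2779]
orientation: [-2.223, -2.219, 0.001]
force: [-0.3, 0.1, -0.3]
gripper_width: 0.647
t 2.4 pos [ 0.4366 -0.2862  0.2781] th 1.57 j [-0.67  0.24  1.65 -0.    1.25 -2.24] F [-0.2  0.5 -0.1] w 0.648 tilt [-1.e-03  6.e-04 -1.e+00]
shift [-0.0078  0.0114  0.0281] roll -0.001
tallneck [251.24635725 180.0967845 ]
collar [317.26049561 227.22578571]
short [393.97253088 187.16679377]
tip [258.73505497 238.84582989]
```

View pics/w1.png

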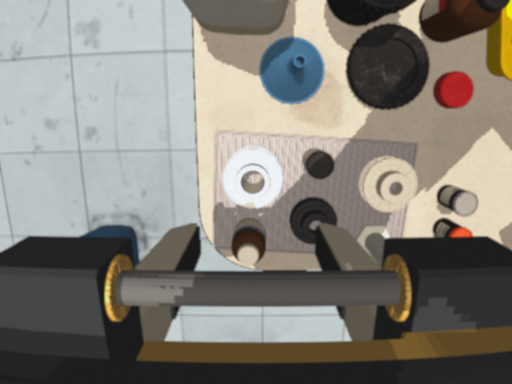

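```bash
cat >> h.py <<'E'
def blob(d,box,fn,name="",z=None):
    x0,y0,x1,y1=box;f=d["frame"].astype(int)[y0:y1,x0:x1]
    m=fn(f[...,0],f[...,1],f[...,2]).astype(np.uint8)
    c=max(cv2.findContours(m,cv2.RETR_EXTERNAL,cv2.CHAIN_APPROX_NONE)[0],key=cv2.contourArea)
    e=cv2.fitEllipse(cv2.convexHull(c));u=np.array(e[0])+[x0,y0]
    print(name,np.round(u,2),np.round(e[1],1),"" if z is None else np.round(onz(d,u,z),4));return u
E
python3 - <<'E'
from h import *
d=imaging.get_image("wrist")
crop(d,205,135,305,265,"w1a",4.5)
for th in (150,175,200,220): blob(d,(215,140,298,212),lambda r,g,b:(r>th)&(b>r-12),"tallflange%d"%th,.048)
for th in (110,140): blob(d,(240,165,268,195),lambda r,g,b:(r<th),"bore%d"%th,.066)
E
```

```text
tallflange150 [251.07 177.63] [60.9 64. ] [ 0.4482 -0.2928  0.048 ]
tallflange175 [251.07 177.43] [61.1 63.4] [ 0.4479 -0.2928  0.048 ]
tallflange200 [250.99 177.29] [60.9 63.2] [ 0.4478 -0.2929  0.048 ]
tallflange220 [250.71 176.96] [60.1 62.6] [ 0.4474 -0.2933  0.048 ]Traceback (most recent call last):
  File "<stdin>", line 5, in <module>
  File "h.py", line 31, in blob
    e=cv2.fitEllipse(cv2.convexHull(c));u=np.array(e[0])+[x0,y0]
cv2.error: OpenCV(4.12.0) /io/opencv/modules/imgproc/src/shapedescr.cpp:361: error: (-201:Incorrect size of input array) There should be at least 5 points to fit the ellipse in function 'fitEllipseNoDirect'
```

View pics/w1a.png

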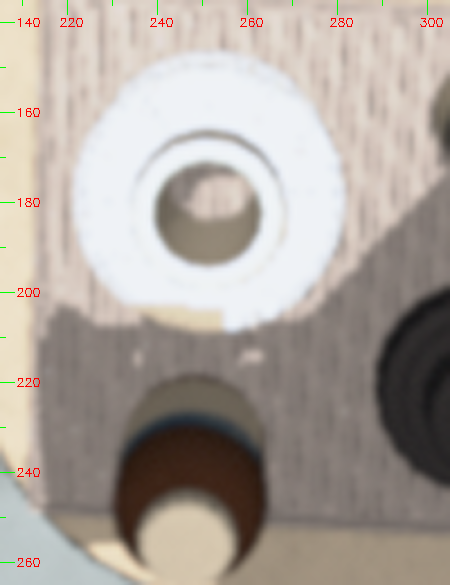

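```bash
python3 - <<'E'
from h import *
d=imaging.get_image("wrist")
print(onz(d,(251.3,182.5),.066),onz(d,(251.3,181.5),.066))
to(.449,-.293,.051,np.pi/2)
E
```

```text
[ 0.45029201 -0.29137715  0.066     ] [ 0.44911557 -0.29137221  0.066     ]
t 2.5 pos [ 0.4364 -0.2849  0.2786] th 1.571 j [-0.67  0.24  1.65 -0.    1.25 -2.24] F [-0.   0.4 -0.8] w 0.652 tilt [-4.e-04  2.e-04 -1.e+00]
shift [-0.0082  0.0127  0.2276] roll 0.001
```

```bash
python3 -m creep '[[-0.0075,0.013,0.03,0,-0.3],[-0.0075,0.013,0.07,0,-0.3],[-0.0075,0.013,0.11,0,-0.3],[-0.0075,0.013,0.15,0,-0.3],[-0.0075,0.013,0.18,0,-0.3],[-0.0075,0.013,0.19,0,-0.3],[-0.0075,0.013,0.19,0,-0.3]]'
python3 - <<'E'
from h import *
s=imaging.get_image("scene");crop(s,270,190,400,320,"s2",4.5)
d=imaging.get_image("wrist");cv2.imwrite("pics/w2.png",d["frame"][:,:,::-1])
to(.449,-.292,.051,np.pi/2)
E
```

```text
clock: 3.2
position: [0.4491, -0.2913, 0.0884]
orientation: [-2.219, -2.222, 0.0]
force: [1.2, 0.3, 0.7]
gripper_width: 0.652
t 3.3 pos [ 0.4501 -0.2924  0.0903] th 1.572 j [-0.66  0.5   1.79 -0.    0.85 -2.23] F [ 0.6 -0.4  0.4] w 0.65 tilt [ 0.0012 -0.0011 -1.    ]
shift [ 0.0005 -0.0011  0.0393] roll 0.001
```

View pics/s2.png

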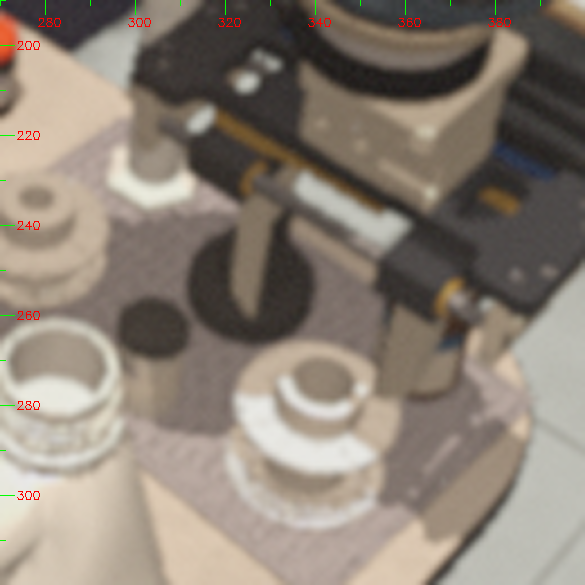

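View pics/w2.png

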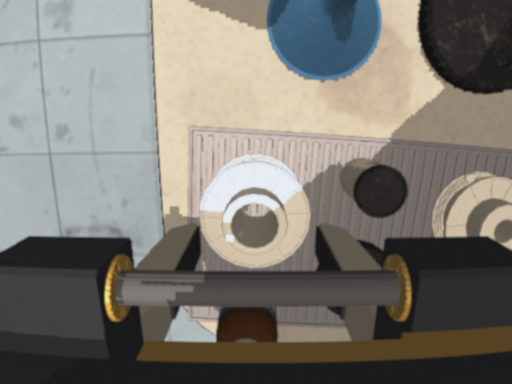

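```bash
python3 - <<'E'
from h import *
d=imaging.get_image("wrist");crop(d,190,145,320,280,"w2a",4.4)
to(.449,-.292,.051,np.pi/2)
for P in [(.449,-.292,.066),(.451,-.290,.066)]: print(proj(d,P))
E
```

```text
t 3.35 pos [ 0.4502 -0.2926  0.0904] th 1.572 j [-0.66  0.5   1.79 -0.    0.85 -2.23] F [ 0.1 -0.1  0.2] w 0.649 tilt [ 0.0017 -0.0015 -1.    ]
shift [ 0.0007 -0.0013  0.0394] roll 0.001
[256.73525861 222.82490074]
[260.06127868 225.98572088]
```

View pics/w2a.png

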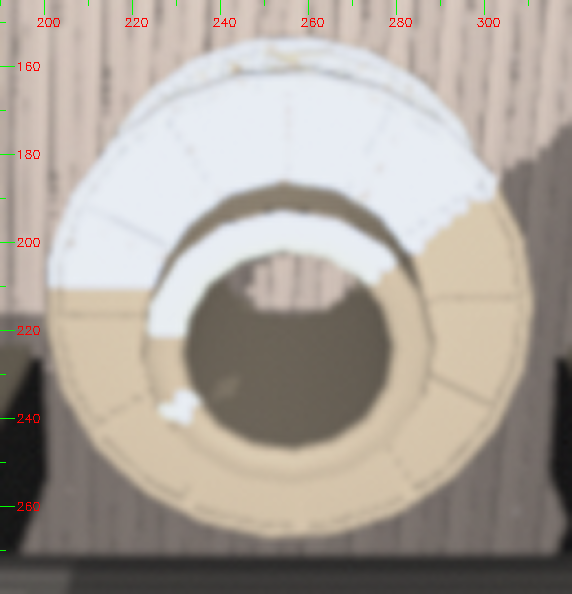

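```bash
python3 -m creep '[[0,0,0.015,0,-0.3],[0,0,0.03,0,-0.3],[0,0,0.039,0,-0.3],[0,0,0.039,0,-0.3],[0,0,0.039,0,1],[0,0,0.039,0,1],[0,0,0.039,0,1],[0,0,0.039,0,1],[0,0,0.039,0,1]]' 25
python3 -c "
from h import *
to(.45,-.293,.25,np.pi/2)"
```

```text
clock: 4.25
position: [0.4506, -0.293, 0.0521]
orientation: [2.218, 2.22, 0.0]
force: [-1.6, 0.7, 6.6]
gripper_width: 0.418
t 4.25 pos [ 0.4506 -0.293   0.0521] th 1.572 j [-0.66  0.56  1.81 -0.    0.77 -2.23] F [-1.6  0.7  6.6] w 0.418 tilt [ 0.0025 -0.0022 -1.    ]
shift [-4.000e-04 -1.000e-04 -1.979e-01] roll 0.001
```

```bash
python3 -m creep '[[0,0,-0.01,0,1],[0,0,-0.03,0,1],[0,0,-0.07,0,1],[0,0,-0.11,0,1],[0,0,-0.15,0,1],[0,0,-0.19,0,1],[0,0,-0.2,0,1],[0,0,-0.2,0,1]]'
python3 - <<'E'
from h import *
d=imaging.get_image("wrist");cv2.imwrite("pics/w3.png",d["frame"][:,:,::-1])
s=imaging.get_image("scene");cv2.imwrite("pics/s3.png",s["frame"][:,:,::-1])
to(.40,.10,.26,np.pi/2)
E
```

```text
clock: 5.05
position: [0.4504, -0.2928, 0.2535]
orientation: [2.216, 2.218, 0.001]
force: [0.1, 0.0, -2.0]
gripper_width: 0.42
t 5.15 pos [ 0.4495 -0.2921  0.2508] th 1.572 j [-0.66  0.29  1.65 -0.    1.2  -2.23] F [-0.1 -0.  -0.5] w 0.419 tilt [ 9.e-04 -9.e-04 -1.e+00]
shift [ 0.3922 -0.0492 -0.0096] roll 0.001
```

View pics/w3.png

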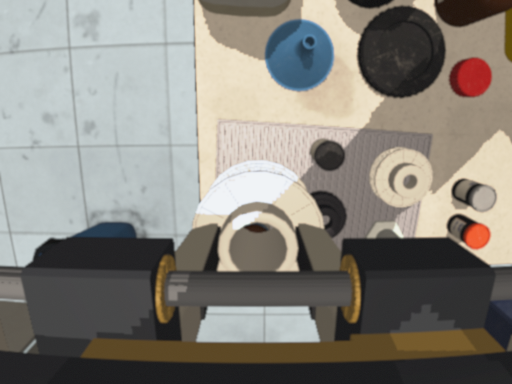

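View pics/s3.png

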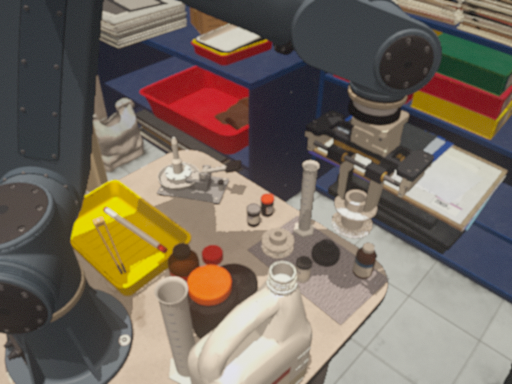

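```bash
python3 -m creep '[[0,0,-0.04,0,1],[0.03,0,-0.05,0,1],[0.08,0.01,-0.05,0,1],[0.13,0.02,-0.05,0,1],[0.17,0.03,-0.05,0,1],[0.21,0.035,-0.05,0,1],[0.25,0.04,-0.05,0,1],[0.29,0.05,-0.05,0,1],[0.33,0.05,-0.05,0,1],[0.37,0.06,-0.05,0,1],[0.41,0.065,-0.05,0,1],[0.45,0.07,-0.05,0,1],[0.48,0.075,-0.05,0,1],[0.5,0.08,-0.05,0,1],[0.505,0.08,-0.05,0,1],[0.505,0.08,-0.05,0,1],[0.505,0.08,-0.05,0,1]]'
python3 - <<'E'
from h import *
d=imaging.get_image("wrist");cv2.imwrite("pics/w4.png",d["frame"][:,:,::-1])
to(.447,.213,.26,np.pi/2)
print(proj(d,(.447,.213,.154)),proj(d,(.447,.213,.05)))
o=status.get_obs()["position"];print("tcp+14",proj(d,o+[0,0,.014]))
s=imaging.get_image("scene");crop(s,120,60,320,210,"s4",4)
E
```

```text
clock: 6.85
position: [0.5287, 0.2121, 0.2996]
orientation: [2.22, 2.221, -0.002]
force: [-0.2, -0.4, -1.1]
gripper_width: 0.419
t 6.9 pos [0.5288 0.212  0.2999] th 1.571 j [ 0.3   0.32  1.49 -0.    1.33 -1.27] F [-0.  -0.4 -0.7] w 0.42 tilt [ 2.0e-04 -1.4e-03 -1.0e+00]
shift [ 0.0011 -0.0818  0.0399] roll 0.0
[257.76617932  93.90718032] [257.8124735   98.27919829]
tcp+14 [255.38814025 250.65204962]
```

View pics/w4.png

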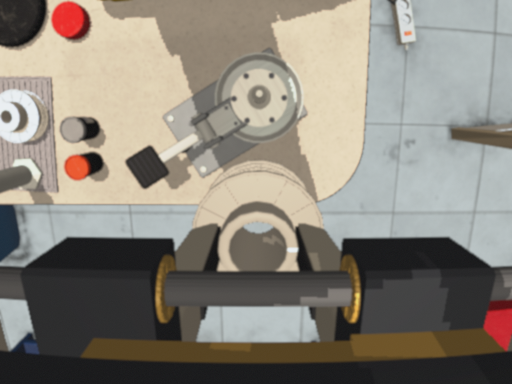

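View pics/s4.png

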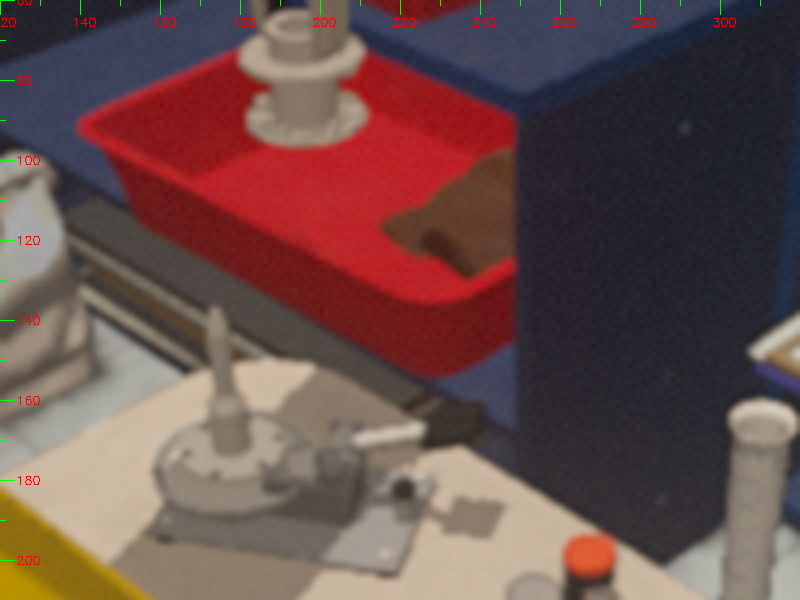

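Wrist view: spinner at about (259,95), its pad at (147,167), the held reel's bore around (256,247). I'll crop to measure.

```bash
python3 - <<'E'
from h import *
d=imaging.get_image("wrist");crop(d,205,40,310,145,"w4a",5.5);crop(d,185,155,335,285,"w4b",4.5)
to(.447,.213,.26,np.pi/2)
E
```

```text
t 7.0 pos [0.529  0.2121 0.3004] th 1.571 j [ 0.3   0.32  1.49 -0.    1.33 -1.27] F [ 0.3 -0.2 -1. ] w 0.416 tilt [ 9.e-04 -1.e-03 -1.e+00]
shift [ 0.0009 -0.082   0.0403] roll -0.0
```

View pics/w4a.png

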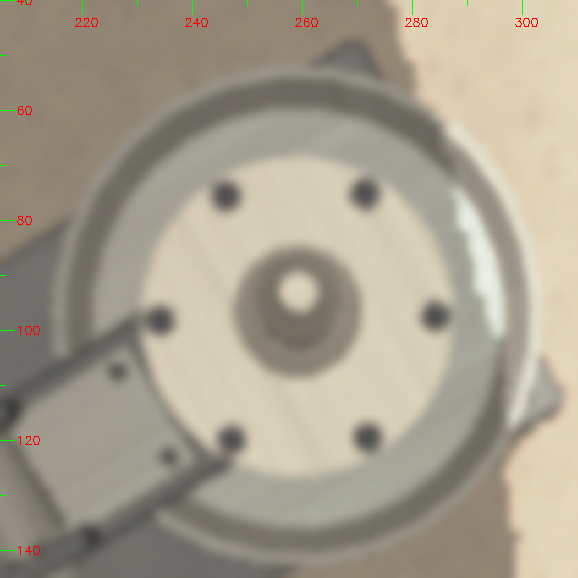

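View pics/w4b.png

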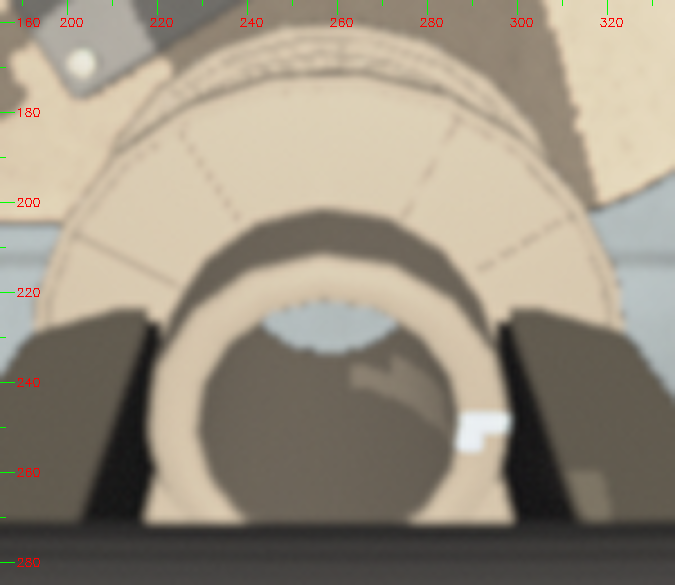

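```bash
python3 - <<'E'
from h import *
d=imaging.get_image("wrist")
p=status.get_obs()["position"]
a=onz(d,(258.7,92.7),.154);b=onz(d,(258.9,97.4),.05);r=onz(d,(257.3,250),p[2]+.014)
print(a,b,r,"reel-tcp",r-p, "need",(a+b)/2-r)
to(.447,.213,.26,np.pi/2)
E
```

```text
[0.44636224 0.21397104 0.154     ] [0.44652798 0.21449288 0.05      ] [0.52885088 0.21292535 0.3144296 ] reel-tcp [-0.00017025  0.00069427  0.014     ] need [-0.08240578  0.00130661 -0.2124296 ]
t 7.05 pos [0.529  0.2122 0.3004] th 1.571 j [ 0.3   0.32  1.49 -0.    1.33 -1.27] F [-0.2 -0.7 -0.1] w 0.419 tilt [ 0.001 -0.001 -1.   ]
shift [ 0.0008 -0.0821  0.0403] roll -0.0
```

```bash
python3 -m creep '[[0,-0.04,0,0,1],[0.001,-0.075,0,0,1],[0.001,-0.082,0.02,0,1],[0.001,-0.082,0.05,0,1],[0.001,-0.082,0.065,0,1],[0.001,-0.082,0.065,0,1],[0.001,-0.082,0.065,0,1]]'
python3 - <<'E'
from h import *
d=imaging.get_image("wrist");crop(d,185,155,335,285,"w5b",4.5)
s=imaging.get_image("scene");crop(s,120,70,260,210,"s5",4.2)
to(.4466,.2135,.098,np.pi/2)
E
```

```text
clock: 7.75
position: [0.4474, 0.213, 0.236]
orientation: [2.221, 2.22, 0.001]
force: [0.7, -0.4, -0.8]
gripper_width: 0.416
t 7.85 pos [0.4477 0.2132 0.2365] th 1.57 j [ 0.35  0.23  1.77 -0.    1.14 -1.22] F [ 0.7 -0.  -0.3] w 0.416 tilt [ 2.7e-03 -3.0e-04 -1.0e+00]
shift [ 0.0003 -0.0014  0.1385] roll -0.0
```

View pics/w5b.png

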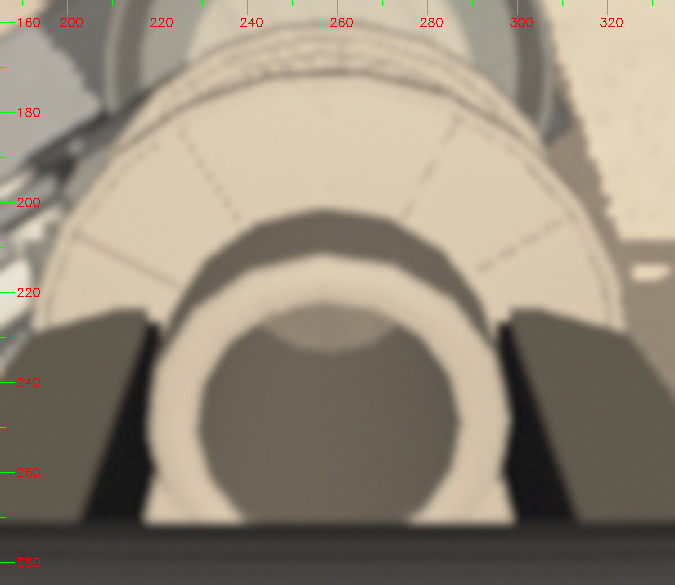

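View pics/s5.png

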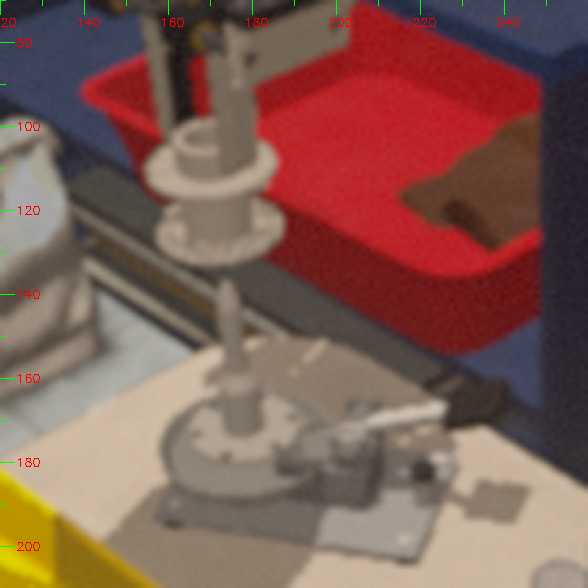

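```bash
python3 -m creep '[[0,-0.001,0.02,0,1],[0,-0.001,0.04,0,1],[0,-0.001,0.06,0,1],[0,-0.001,0.08,0,1],[0,-0.001,0.085,0,1],[0,-0.001,0.085,0,1]]'
python3 - <<'E'
from h import *
d=imaging.get_image("wrist");crop(d,185,155,335,285,"w6b",4.5)
to(.4466,.2135,.098,np.pi/2)
E
```

```text
clock: 8.45
position: [0.4471, 0.2132, 0.1518]
orientation: [2.22, 2.22, 0.002]
force: [0.5, -0.4, -0.6]
gripper_width: 0.416
t 8.5 pos [0.4474 0.2133 0.1524] th 1.57 j [ 0.35  0.34  1.86 -0.    0.94 -1.22] F [ 0.2  0.2 -0.6] w 0.417 tilt [ 0.0037 -0.     -1.    ]
shift [ 0.0002 -0.001   0.0544] roll -0.0
```

View pics/w6b.png

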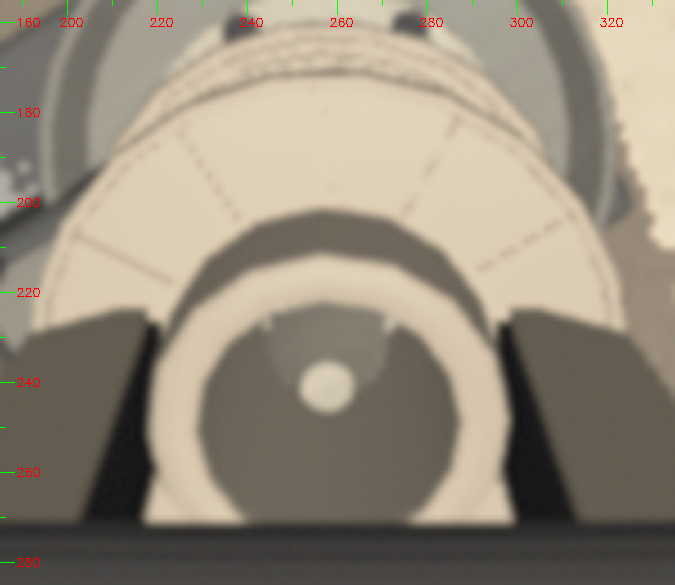

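```bash
python3 - <<'E'
from h import *
d=imaging.get_image("wrist");p=status.get_obs()["position"]
print(onz(d,(257.8,241),.154),onz(d,(258,250),p[2]+.014),p)
E
python3 -m creep '[[0,-0.0005,0.01,0,1],[0,-0.0005,0.018,0,1],[0,-0.0005,0.026,0,1],[0,-0.0005,0.03,0,1],[0,-0.0005,0.03,0,1]]'
python3 -c "
from h import *
to(.4466,.2135,.098,np.pi/2)"
```

```text
[0.44757359 0.21440503 0.154     ] [0.44717605 0.21448862 0.16664602] [0.44756417 0.21338513 0.15264602]
clock: 9.05
position: [0.4468, 0.2133, 0.1219]
orientation: [2.22, 2.219, 0.003]
force: [-0.8, -0.5, -0.4]
gripper_width: 0.417
t 9.05 pos [0.4468 0.2133 0.1219] th 1.57 j [ 0.35  0.38  1.88 -0.    0.87 -1.22] F [-0.8 -0.5 -0.4] w 0.417 tilt [ 3.e-03 -2.e-04 -1.e+00]
shift [ 0.0002 -0.0003  0.0239] roll -0.0
```

Aligned within 0.5 mm and passing the foot without force. Lower home.

```bash
python3 -m creep '[[0,0,0.006,0,1],[0,0,0.012,0,1],[0,0,0.017,0,1],[0,0,0.021,0,1],[0,0,0.0235,0,1],[0,0,0.025,0,1],[0,0,0.025,0,1]]'
python3 -c "
from h import *
to(.4466,.2135,.098,np.pi/2)"
```

```text
clock: 9.75
position: [0.447, 0.2134, 0.0979]
orientation: [2.22, 2.22, 0.003]
force: [-5.1, -1.1, 15.1]
gripper_width: 0.415
t 9.75 pos [0.447  0.2134 0.0979] th 1.571 j [ 0.35  0.42  1.9  -0.    0.82 -1.22] F [-5.1 -1.1 15.1] w 0.415 tilt [ 3.2e-03 -2.0e-04 -1.0e+00]
shift [ 0.0001 -0.0004 -0.0001] roll -0.0
```

```bash
python3 -m creep '[[0,0,0,0,-0.3],[0,0,0,0,-0.3],[0,0,0,0,-0.3],[0,0,-0.01,0,-0.3],[0,0,-0.05,0,-0.3],[0,0,-0.1,0,-0.3],[0,0,-0.15,0,-0.3],[0,0,-0.19,0,-0.3],[0,0,-0.19,0,-0.3]]'
python3 - <<'E'
from h import *
d=imaging.get_image("wrist");cv2.imwrite("pics/w7.png",d["frame"][:,:,::-1])
s=imaging.get_image("scene");crop(s,120,70,260,210,"s7",4.2)
to(.46,-.117,.3,np.pi/2)
E
```

```text
clock: 10.65
position: [0.4481, 0.2141, 0.2938]
orientation: [2.217, 2.217, 0.017]
force: [0.7, 0.3, -1.2]
gripper_width: 0.652
t 10.75 pos [0.4464 0.2134 0.2886] th 1.571 j [ 0.35  0.18  1.7  -0.    1.26 -1.22] F [ 0.1  0.3 -0. ] w 0.645 tilt [ 4.7e-03  4.0e-04 -1.0e+00]
shift [-0.3304  0.0137 -0.0115] roll -0.0
```

View pics/w7.png

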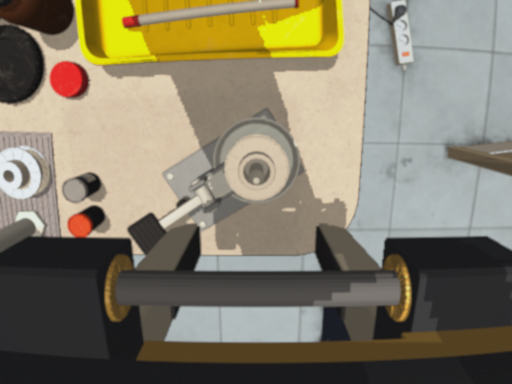

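View pics/s7.png

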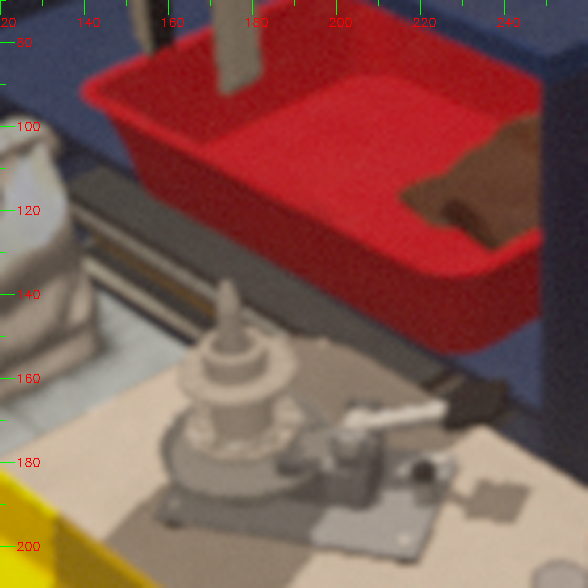

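```bash
python3 -m creep '[[-0.03,0,0,0,-0.3],[-0.08,0,0,0,-0.3],[-0.13,0,0,0,-0.3],[-0.18,0.005,0,0,-0.3],[-0.23,0.005,0,0,-0.3],[-0.28,0.01,0,0,-0.3],[-0.32,0.01,0.03,0,-0.3],[-0.33,0.014,0.07,0,-0.3],[-0.33,0.014,0.08,0,-0.3],[-0.33,0.014,0.08,0,-0.3],[-0.33,0.014,0.08,0,-0.3]]'
python3 - <<'E'
from h import *
d=imaging.get_image("wrist");cv2.imwrite("pics/w8.png",d["frame"][:,:,::-1])
crop(d,190,110,330,260,"w8a",4)
to(.461,-.117,.031,np.pi/2)
print(proj(d,(.461,-.117,.046)),proj(d,(.461,-.117,.028)))
E
```

```text
clock: 11.85
position: [0.461, -0.1158, 0.2094]
orientation: [2.218, 2.22, 0.006]
force: [0.4, -0.3, -0.2]
gripper_width: 0.65
t 11.9 pos [ 0.4613 -0.1158  0.2099] th 1.572 j [-0.35  0.22  1.85  0.    1.06 -1.92] F [1.3 1.2 0.3] w 0.648 tilt [ 6.2e-03 -1.0e-04 -1.0e+00]
shift [-0.0012 -0.0014  0.1789] roll 0.001
[255.24608996 178.11043742] [255.34668749 174.70166804]
```

View pics/w8.png

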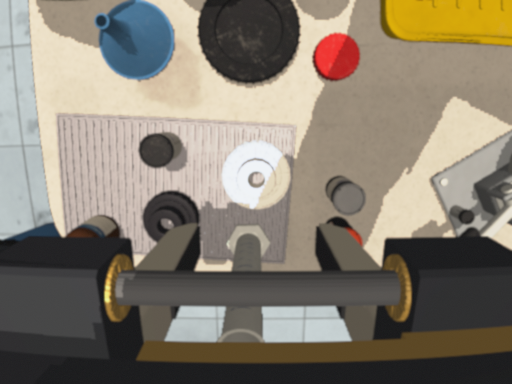

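View pics/w8a.png

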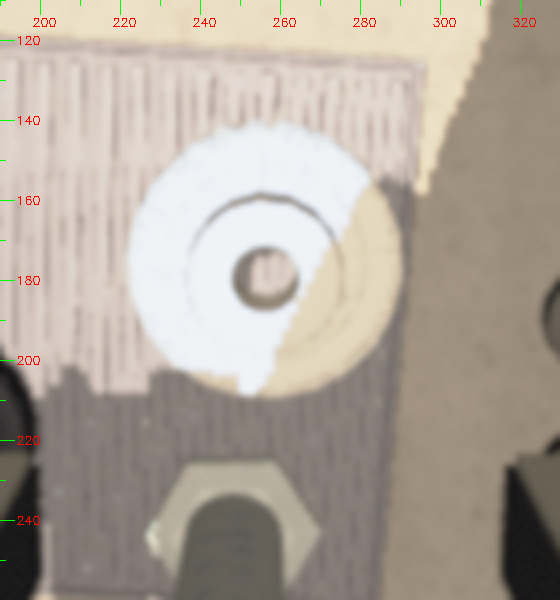

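```bash
python3 -m creep '[[0,0,0.03,0,-0.3],[0,0,0.07,0,-0.3],[0,-0.0005,0.11,0,-0.3],[0,-0.0007,0.145,0,-0.3],[0,-0.0007,0.16,0,-0.3],[0,-0.0007,0.17,0,-0.3],[0,-0.0007,0.178,0,-0.3],[0,-0.0007,0.178,0,-0.3],[0,-0.0007,0.178,0,1],[0,-0.0007,0.178,0,1],[0,-0.0007,0.178,0,1],[0,-0.0007,0.178,0,1],[0,-0.0007,0.178,0,1]]' 25
python3 - <<'E'
from h import *
s=imaging.get_image("scene");crop(s,220,150,350,280,"s9",4.5)
to(.4617,-.116,.3,np.pi/2)
E
```

```text
clock: 13.2
position: [0.4621, -0.116, 0.0324]
orientation: [2.216, 2.219, 0.008]
force: [-1.1, 0.5, 6.4]
gripper_width: 0.426
t 13.25 pos [ 0.462  -0.116   0.0324] th 1.572 j [-0.34  0.51  1.98  0.    0.64 -1.92] F [-0.3  1.   6.7] w 0.423 tilt [ 7.1e-03 -4.0e-04 -1.0e+00]
shift [-1.000e-04  1.600e-03 -2.676e-01] roll 0.001
```

View pics/s9.png

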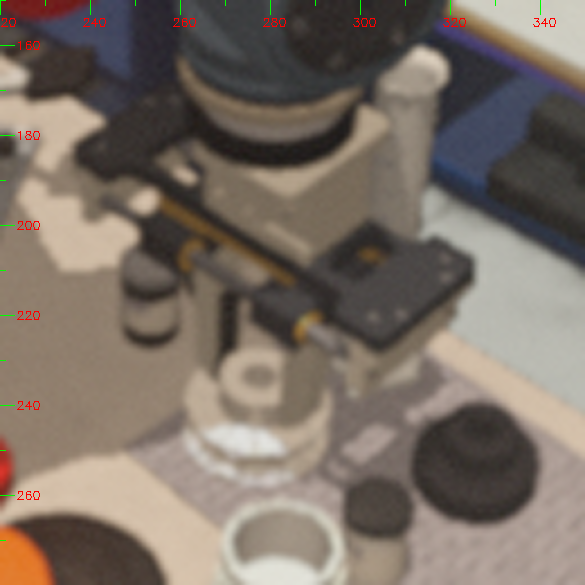

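```bash
python3 -m creep '[[0,0,-0.01,0,1],[0,0,-0.04,0,1],[0,0,-0.09,0,1],[0,0,-0.14,0,1],[0,0,-0.19,0,1],[0,0,-0.24,0,1],[0.03,0,-0.26,0,1],[0.08,0.01,-0.265,0,1],[0.13,0.02,-0.265,0,1],[0.18,0.03,-0.265,0,1],[0.23,0.05,-0.265,0,1],[0.28,0.06,-0.265,0,1],[0.31,0.068,-0.265,0,1],[0.325,0.07,-0.265,0,1],[0.329,0.07,-0.265,0,1],[0.329,0.07,-0.265,0,1],[0.329,0.07,-0.265,0,1]]'
python3 - <<'E'
from h import *
d=imaging.get_image("wrist");crop(d,205,60,310,165,"w10a",4.5);crop(d,185,155,335,285,"w10b",4.5)
to(.4467,.214,.26,np.pi/2)
E
```

```text
clock: 14.95
position: [0.5297, 0.2119, 0.2981]
orientation: [2.218, 2.217, 0.007]
force: [0.6, 0.1, -1.1]
gripper_width: 0.425
t 15.0 pos [0.5297 0.2118 0.2981] th 1.57 j [ 0.3   0.32  1.5  -0.    1.32 -1.27] F [-0.   0.1 -0.3] w 0.422 tilt [ 7.4e-03 -6.0e-04 -1.0e+00]
shift [ 0.0022 -0.0833  0.0375] roll -0.0
```

View pics/w10a.png

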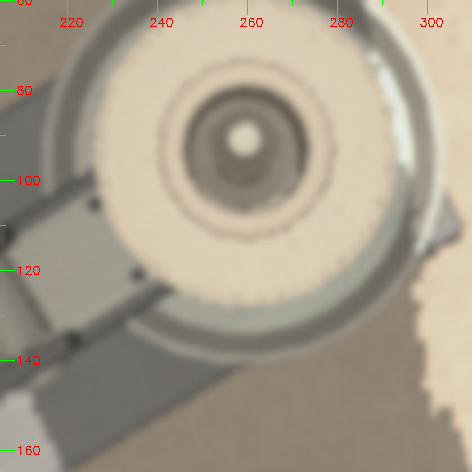

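View pics/w10b.png

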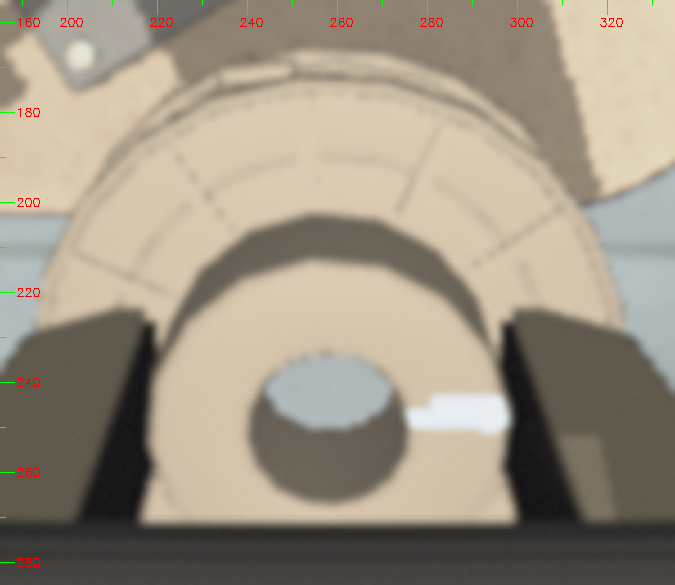

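```bash
python3 - <<'E'
from h import *
d=imaging.get_image("wrist");p=status.get_obs()["position"]
a=onz(d,(258.8,90.7),.154);r=onz(d,(257.8,250.3),p[2]+.0136);print(a,r,p,"need",a-r)
R=Ro.from_rotvec(status.get_obs()["orientation"]).as_matrix()
print("tool shift for tip z .215:",R.T@np.array([*(a-r)[:2],.215-p[2]]))
E
```

```text
[0.44648199 0.21388007 0.154     ] [0.5299105  0.21291067 0.31172896] [0.52980345 0.21194745 0.29812896] need [-0.08342852  0.0009694  -0.15772896]
tool shift for tip z .215: [ 0.00098503 -0.08404921  0.08250116]
```

```bash
python3 -m creep '[[0,-0.04,0,0,1],[0.001,-0.078,0.01,0,1],[0.001,-0.084,0.04,0,1],[0.001,-0.084,0.07,0,1],[0.001,-0.084,0.082,0,1],[0.001,-0.084,0.082,0,1],[0.001,-0.084,0.082,0,1]]'
python3 - <<'E'
from h import *
d=imaging.get_image("wrist");crop(d,185,155,335,285,"w11b",4.5)
to(.4467,.2133,.19,np.pi/2)
s=imaging.get_image("scene");crop(s,120,70,260,210,"s11",4.2)
E
```

```text
clock: 15.75
position: [0.4471, 0.2128, 0.2165]
orientation: [2.218, 2.216, 0.009]
force: [0.1, 0.1, 0.1]
gripper_width: 0.425
t 15.8 pos [0.4473 0.2129 0.2168] th 1.57 j [ 0.35  0.25  1.8  -0.    1.09 -1.22] F [ 0.3  0.1 -0.6] w 0.425 tilt [ 9.1e-03  1.0e-04 -1.0e+00]
shift [ 0.0004 -0.0008  0.0268] roll -0.001
```

View pics/w11b.png

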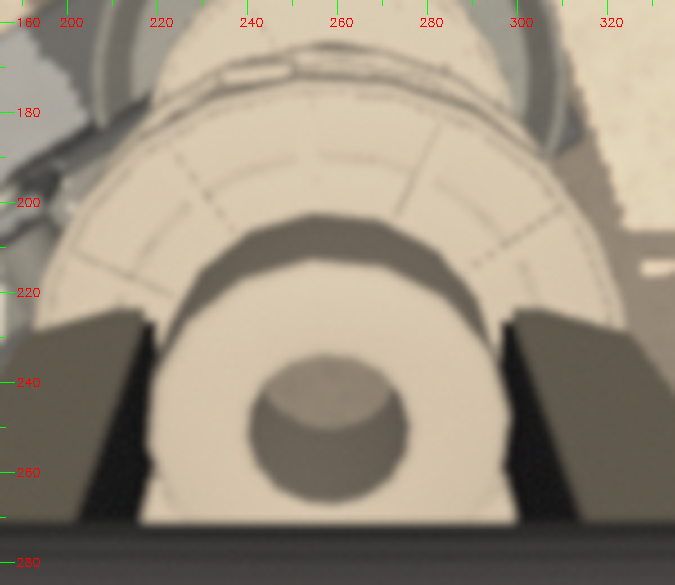

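View pics/s11.png

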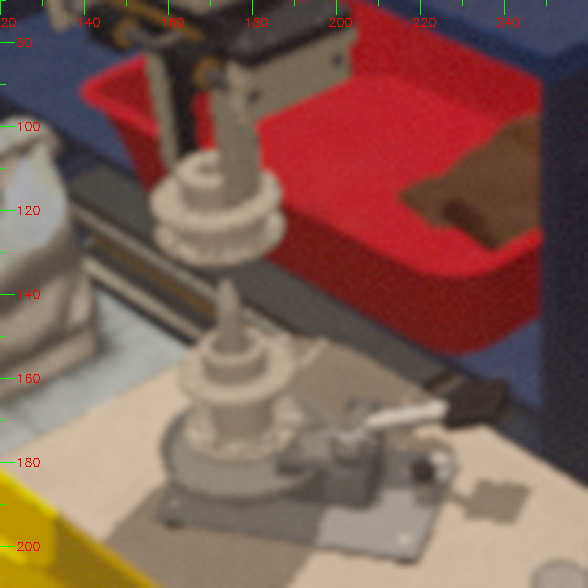

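```bash
python3 -m creep '[[0.0002,-0.001,0.015,0,1],[0.0003,-0.001,0.03,0,1],[0.0003,-0.001,0.043,0,1],[0.0003,-0.001,0.048,0,1],[0.0003,-0.001,0.048,0,1]]'
python3 - <<'E'
from h import *
d=imaging.get_image("wrist");crop(d,225,220,290,285,"w12b",8)
to(.4467,.2133,.12,np.pi/2)
E
```

```text
clock: 16.35
position: [0.4468, 0.2134, 0.169]
orientation: [2.218, 2.216, 0.011]
force: [0.3, -0.1, -0.7]
gripper_width: 0.427
t 16.4 pos [0.447  0.2134 0.1694] th 1.57 j [ 0.35  0.31  1.85 -0.    0.98 -1.21] F [-0.7  0.9 -0. ] w 0.429 tilt [ 1.000e-02  4.000e-04 -9.999e-01]
shift [-0.0001 -0.0008  0.0494] roll -0.001
```

View pics/w12b.png

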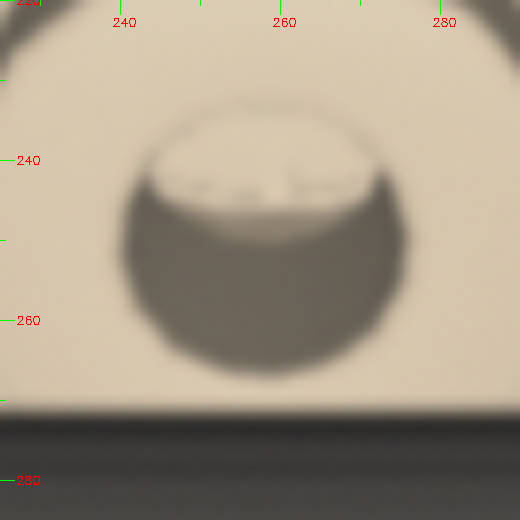

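```bash
python3 - <<'E'
from h import *
d=imaging.get_image("wrist");p=status.get_obs()["position"]
print(proj(d,(.4465,.2140,.154)),onz(d,(257.8,250.3),p[2]+.0136),p)
R=Ro.from_rotvec(status.get_obs()["orientation"]).as_matrix()
print("bore axis at underside", onz(d,(257.8,250.3),p[2]+.0136)+R[:,2]*.042)
E
```

```text
[256.88211827 228.48535617] [0.44709494 0.21448181 0.18317742] [0.447156   0.21346622 0.16957742]
bore axis at underside [0.4475336  0.21450455 0.14117971]
```

```bash
python3 -m creep '[[0,-0.0003,0.006,0,1],[0,-0.0003,0.012,0,1],[0,-0.0003,0.018,0,1],[0,-0.0003,0.02,0,1]]'
python3 - <<'E'
from h import *
d=imaging.get_image("wrist");crop(d,225,220,290,285,"w13b",8)
to(.4467,.2133,.12,np.pi/2)
E
```

```text
clock: 16.85
position: [0.4467, 0.2134, 0.1488]
orientation: [2.218, 2.216, 0.011]
force: [0.2, 0.4, -0.1]
gripper_width: 0.426
t 16.9 pos [0.4467 0.2134 0.1488] th 1.57 j [ 0.35  0.34  1.87 -0.    0.93 -1.21] F [-1.2  0.4 -1.3] w 0.427 tilt [ 9.3e-03  2.0e-04 -1.0e+00]
shift [-0.0001 -0.0003  0.0288] roll -0.001
```

View pics/w13b.png

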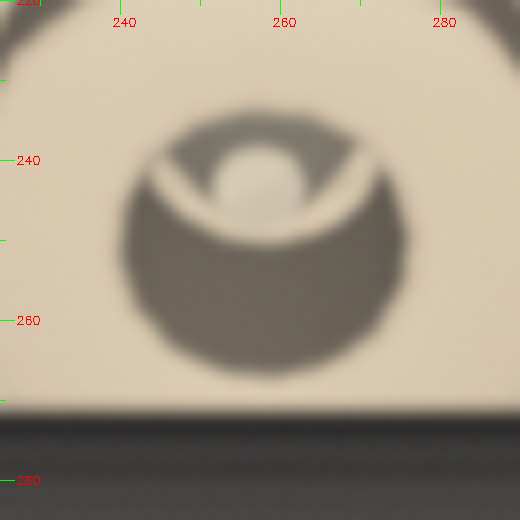

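```bash
python3 - <<'E'
from h import *
d=imaging.get_image("wrist");p=status.get_obs()["position"]
print(onz(d,(257.4,243.3),.154),onz(d,(257.8,250.3),p[2]+.0136))
E
python3 -m creep '[[0,0,0.005,0,1],[0,0,0.01,0,1],[0,0,0.015,0,1],[0,0,0.018,0,1],[0,0,0.018,0,1]]'
```

```text
[0.44666261 0.21422047 0.154     ] [0.44668627 0.21441547 0.16276166]
clock: 17.45
position: [0.4468, 0.2133, 0.1306]
orientation: [2.218, 2.216, 0.01]
force: [0.5, -0.4, -0.5]
gripper_width: 0.427
```

```bash
python3 -m creep '[[0,0,0.003,0,1],[0,0,0.006,0,1],[0,0,0.008,0,1],[0,0,0.0095,0,1],[0,0,0.0095,0,1]]'
```

```text
clock: 17.95
position: [0.4472, 0.2134, 0.1224]
orientation: [2.217, 2.216, 0.011]
force: [-6.1, -2.7, 16.5]
gripper_width: 0.423
```

```bash
python3 -m creep '[[0,0,0,0,-0.3],[0,0,0,0,-0.3],[0,0,0,0,-0.3],[0,0,-0.01,0,-0.3],[0,0,-0.05,0,-0.3],[0,0,-0.1,0,-0.3],[0,0,-0.15,0,-0.3],[0,0,-0.17,0,-0.3],[0,0,-0.17,0,-0.3]]'
python3 - <<'E'
from h import *
s=imaging.get_image("scene");crop(s,120,70,260,210,"s14",4.2)
to(.514,-.211,.26,2.25)
E
```

```text
clock: 18.85
position: [0.4465, 0.2138, 0.2959]
orientation: [2.216, 2.214, 0.019]
force: [-0.3, 0.1, -1.0]
gripper_width: 0.652
t 18.9 pos [0.4458 0.2135 0.2935] th 1.57 j [ 0.35  0.17  1.7  -0.    1.26 -1.21] F [-0.7 -0.5 -0.8] w 0.651 tilt [ 0.012   0.001  -0.9999]
shift [-0.4245  0.0681  0.0339] roll -0.68
```

View pics/s14.png

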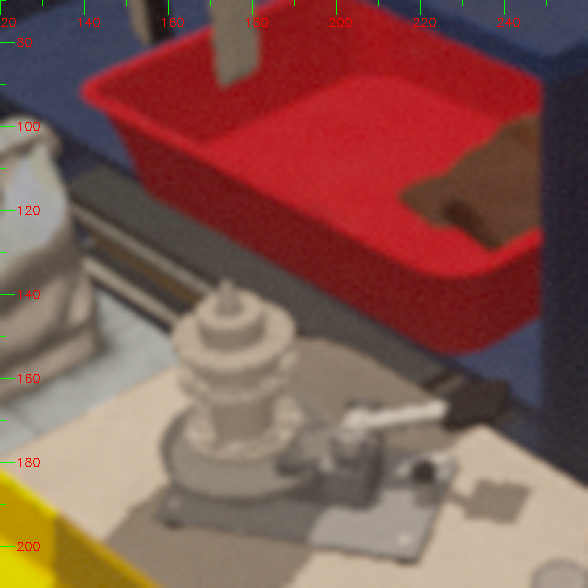

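```bash
python3 -m creep '[[-0.03,0,0,0,-0.3],[-0.08,0.01,0,-0.1,-0.3],[-0.13,0.02,0,-0.2,-0.3],[-0.18,0.03,0,-0.3,-0.3],[-0.23,0.04,0,-0.4,-0.3],[-0.28,0.045,0,-0.5,-0.3],[-0.33,0.055,0,-0.6,-0.3],[-0.38,0.06,0,-0.68,-0.3],[-0.41,0.067,0.02,-0.68,-0.3],[-0.424,0.068,0.05,-0.68,-0.3],[-0.424,0.068,0.055,-0.68,-0.3],[-0.424,0.068,0.055,-0.68,-0.3],[-0.424,0.068,0.055,-0.68,-0.3]]'
python3 - <<'E'
from h import *
d=imaging.get_image("wrist");cv2.imwrite("pics/w15.png",d["frame"][:,:,::-1])
crop(d,190,120,330,260,"w15a",4)
to(.514,-.211,.0285,2.25)
print(proj(d,(.514,-.211,.042)),proj(d,(.514,-.211,.024)))
E
```

```text
clock: 20.2
position: [0.5144, -0.2096, 0.2396]
orientation: [1.348, 2.826, 0.01]
force: [-0.3, -1.0, -0.6]
gripper_width: 0.65
t 20.25 pos [ 0.5146 -0.2096  0.24  ] th 2.251 j [-0.47  0.33  1.62  0.01  1.18 -2.73] F [-0.1  0.2  0.1] w 0.646 tilt [ 1.320e-02  4.000e-04 -9.999e-01]
shift [ 0.001  -0.0035  0.2115] roll 0.001
[257.09267076 169.26925881] [257.22644572 166.46726368]
```

View pics/w15.png

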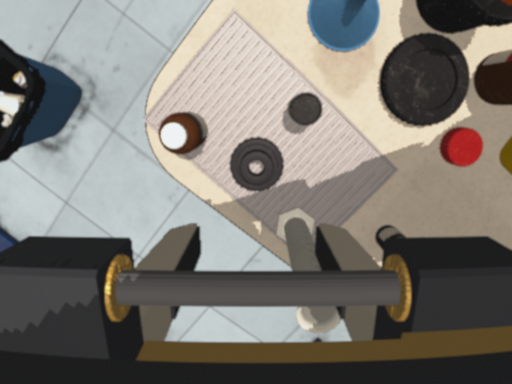

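View pics/w15a.png

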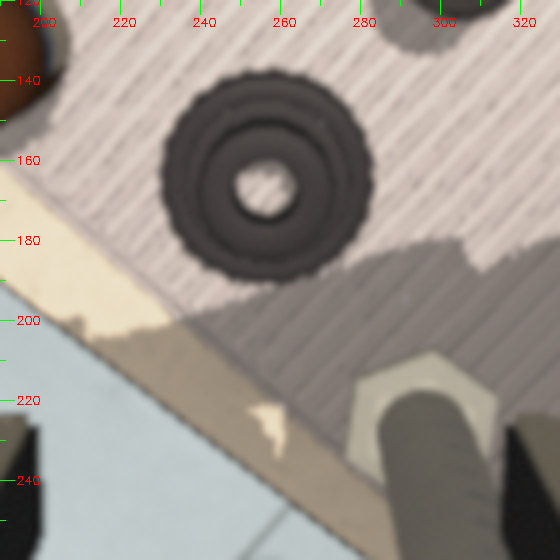

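```bash
python3 - <<'E'
from h import *
d=imaging.get_image("wrist")
blob(d,(215,125,295,205),lambda r,g,b:r<95,"skirt",.022)
a=onz(d,(256.3,167),.042);b=onz(d,(256.5,164.5),.024);print(a,b)
c=(a+b)/2
to(c[0],c[1],.0285,2.25)
E
```

```text
skirt [256.63 163.78] [51.8 52.7] [ 0.5127 -0.2134  0.022 ]
[ 0.51299888 -0.21337475  0.042     ] [ 0.51317295 -0.21320963  0.024     ]
t 20.3 pos [ 0.5146 -0.2097  0.2401] th 2.251 j [-0.47  0.33  1.62  0.01  1.18 -2.73] F [-0.5 -0.8 -0.1] w 0.656 tilt [ 1.350e-02  3.000e-04 -9.999e-01]
shift [-1.000e-04 -5.700e-03  2.116e-01] roll 0.001
```

```bash
python3 -m creep '[[0,-0.0055,0.03,0,-0.3],[0,-0.0055,0.07,0,-0.3],[0,-0.0055,0.11,0,-0.3],[0,-0.0055,0.14,0,-0.3],[0,-0.0055,0.16,0,-0.3],[0,-0.0055,0.16,0,-0.3]]'
python3 - <<'E'
from h import *
d=imaging.get_image("wrist");cv2.imwrite("pics/w16.png",d["frame"][:,:,::-1])
crop(d,190,145,330,285,"w16a",4)
to(.513,-.2133,.0285,2.25)
print(proj(d,(.513,-.2133,.042)),proj(d,(.513,-.2133,.024)))
E
```

```text
clock: 20.9
position: [0.5118, -0.212, 0.0787]
orientation: [1.347, 2.828, 0.01]
force: [-1.4, 0.9, -0.4]
gripper_width: 0.652
t 20.95 pos [ 0.5126 -0.2126  0.0803] th 2.252 j [-0.48  0.53  1.76  0.01  0.84 -2.74] F [-0.3 -0.6  1.4] w 0.647 tilt [ 1.290e-02  6.000e-04 -9.999e-01]
shift [-0.0004 -0.0007  0.0518] roll 0.002
[253.48386321 216.84926538] [253.93689322 208.58965166]
```

View pics/w16.png

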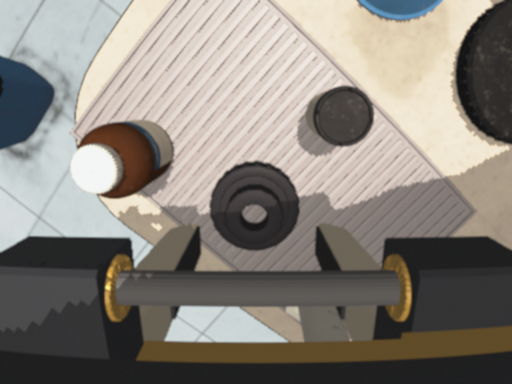

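View pics/w16a.png

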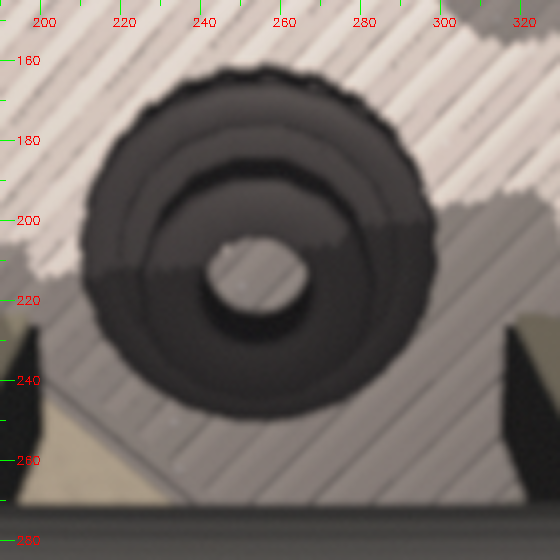

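```bash
python3 -m creep '[[0,-0.0005,0.02,0,-0.3],[0,-0.0007,0.035,0,-0.3],[0,-0.0007,0.045,0,-0.3],[0,-0.0007,0.051,0,-0.3],[0,-0.0007,0.051,0,-0.3],[0,-0.0007,0.051,0,1],[0,-0.0007,0.051,0,1],[0,-0.0007,0.051,0,1],[0,-0.0007,0.051,0,1],[0,-0.0007,0.051,0,1]]' 25
python3 - <<'E'
from h import *
s=imaging.get_image("scene");crop(s,235,150,390,300,"s17",3.8)
to(.513,-.2133,.0285,2.25)
E
```

```text
clock: 21.95
position: [0.513, -0.2131, 0.0297]
orientation: [1.346, 2.825, 0.009]
force: [-1.6, 0.5, 3.6]
gripper_width: 0.399
t 22.0 pos [ 0.513  -0.2131  0.0297] th 2.252 j [-0.48  0.62  1.78  0.01  0.74 -2.74] F [-0.9  0.2  4.1] w 0.402 tilt [ 1.350e-02  2.000e-04 -9.999e-01]
shift [-0.0001 -0.0001  0.0012] roll 0.002
```

View pics/s17.png

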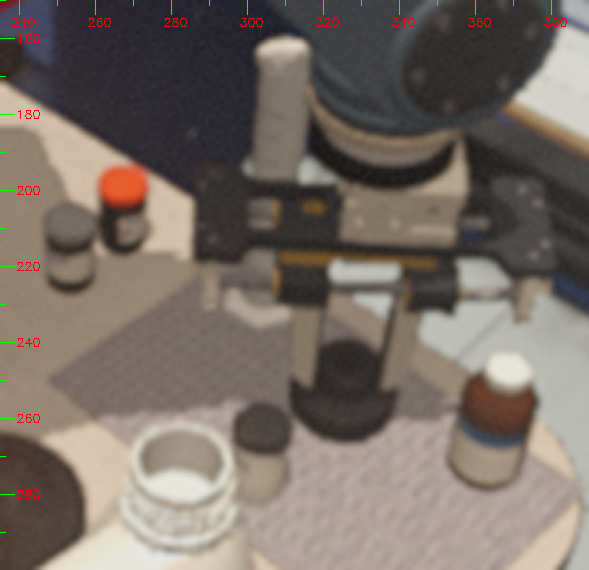

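```bash
python3 -m creep '[[0,0,-0.01,0,1],[0,0,-0.04,0,1],[0,0,-0.09,0,1],[0,0,-0.14,0,1],[0,0,-0.19,0,1],[0,0,-0.24,0,1],[0,0,-0.27,0,1],[0,0,-0.27,0,1]]'
python3 -c "
from h import *
to(.53,.213,.305,np.pi/2)"
```

```text
clock: 22.8
position: [0.5104, -0.2137, 0.3048]
orientation: [1.343, 2.818, 0.009]
force: [-0.1, 0.4, -0.6]
gripper_width: 0.402
t 22.8 pos [ 0.5104 -0.2137  0.3048] th 2.252 j [-0.48  0.27  1.54  0.01  1.31 -2.74] F [-0.1  0.4 -0.6] w 0.402 tilt [ 0.0204 -0.0033 -0.9998]
shift [ 0.319   0.2841 -0.0013] roll 0.681
```

```bash
python3 -m creep '[[0.02,0.018,0,0,1],[0.055,0.05,0,0.1,1],[0.09,0.08,0,0.2,1],[0.125,0.11,0,0.3,1],[0.16,0.142,0,0.4,1],[0.195,0.174,0,0.5,1],[0.23,0.205,0,0.6,1],[0.265,0.236,0,0.68,1],[0.295,0.262,0,0.68,1],[0.31,0.277,0,0.68,1],[0.318,0.284,0,0.68,1],[0.319,0.284,0,0.68,1],[0.319,0.284,0,0.68,1],[0.319,0.284,0,0.68,1]]'
python3 - <<'E'
from h import *
d=imaging.get_image("wrist");crop(d,205,60,310,165,"w18a",4.5);crop(d,185,155,335,285,"w18b",4.5)
to(.4467,.214,.22,np.pi/2)
E
```

```text
clock: 24.2
position: [0.53, 0.2118, 0.3037]
orientation: [2.209, 2.21, 0.018]
force: [0.0, -0.4, -1.5]
gripper_width: 0.404
t 24.25 pos [0.5301 0.2118 0.3037] th 1.571 j [ 0.3   0.31  1.5  -0.01  1.32 -1.27] F [ 0.4  0.9 -1.7] w 0.399 tilt [ 0.0203 -0.0035 -0.9998]
shift [ 0.0025 -0.085   0.082 ] roll 0.0
```

View pics/w18a.png

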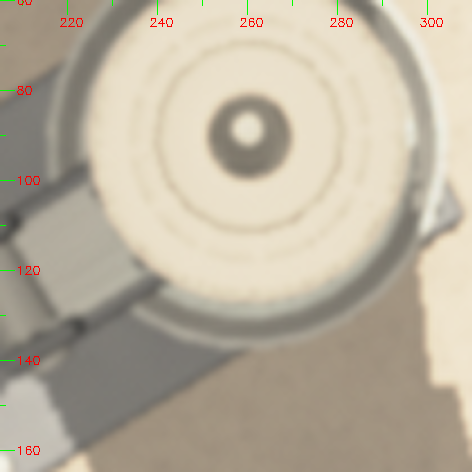

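View pics/w18b.png

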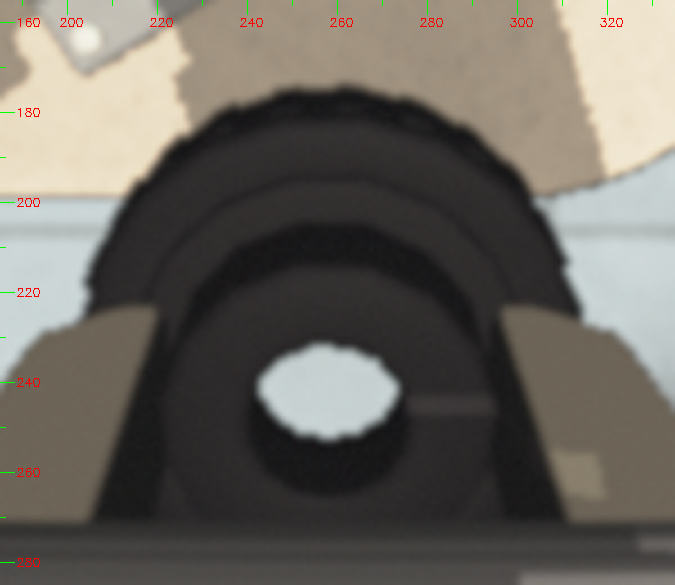

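```bash
python3 - <<'E'
from h import *
d=imaging.get_image("wrist");o=status.get_obs();p=o["position"];R=Ro.from_rotvec(o["orientation"]).as_matrix()
a=onz(d,(259.3,88.6),.154);r=onz(d,(257.7,248.3),p[2]+.0123)
b=r+R[:,2]*.018
print(a,r,b,p)
for z in (.19,.172): print(R.T@np.array([*(a-b)[:2],z-p[2]]))
E
```

```text
[0.44664328 0.21385597 0.154     ] [0.52954507 0.2128853  0.3161141 ] [0.52991257 0.21282359 0.29811795] [0.53007556 0.21194687 0.3038141 ]
[ 0.00144005 -0.08557527  0.11208607]
[ 0.00150185 -0.08594276  0.13008222]
```

```bash
python3 -m creep '[[0,-0.04,0,0,1],[0.001,-0.078,0.01,0,1],[0.0015,-0.085,0.04,0,1],[0.0015,-0.0855,0.08,0,1],[0.0015,-0.0855,0.105,0,1],[0.0015,-0.0855,0.112,0,1],[0.0015,-0.0855,0.112,0,1],[0.0015,-0.0855,0.112,0,1]]'
python3 - <<'E'
from h import *
d=imaging.get_image("wrist");crop(d,185,155,335,285,"w19b",4.5)
to(.4467,.2132,.16,np.pi/2)
s=imaging.get_image("scene");crop(s,120,70,260,210,"s19",4.2)
E
```

```text
clock: 25.1
position: [0.4477, 0.2131, 0.1914]
orientation: [2.209, 2.209, 0.021]
force: [0.4, 0.1, -0.2]
gripper_width: 0.398
t 25.15 pos [0.4477 0.2132 0.1915] th 1.571 j [ 0.36  0.28  1.83 -0.01  1.01 -1.21] F [ 0.4 -0.2 -0.8] w 0.402 tilt [ 0.0226 -0.0026 -0.9997]
shift [ 0.0001 -0.0017  0.0315] roll -0.0
```

View pics/w19b.png

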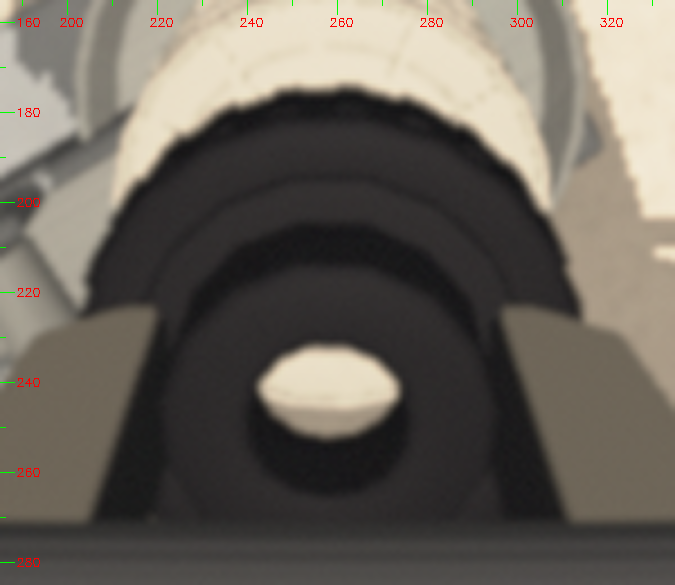

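View pics/s19.png

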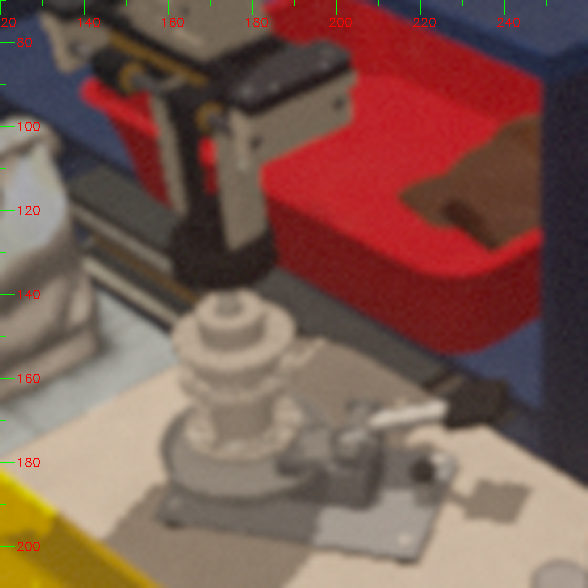

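```bash
python3 -m creep '[[0,-0.001,0.012,0,1],[0,-0.0014,0.022,0,1],[0,-0.0014,0.03,0,1],[0,-0.0014,0.035,0,1],[0,-0.0014,0.035,0,1]]'
python3 - <<'E'
from h import *
d=imaging.get_image("wrist");crop(d,225,220,290,285,"w20b",8)
to(.447,.2132,.144,np.pi/2)
E
```

```text
clock: 25.7
position: [0.4467, 0.213, 0.1555]
orientation: [2.209, 2.209, 0.02]
force: [-0.5, -0.2, 0.1]
gripper_width: 0.401
t 25.75 pos [0.4469 0.2131 0.156 ] th 1.571 j [ 0.36  0.32  1.87 -0.01  0.93 -1.21] F [ 0.  -0.3 -0.2] w 0.402 tilt [ 0.0218 -0.0029 -0.9998]
shift [ 0.0002 -0.0001  0.012 ] roll 0.0
```

View pics/w20b.png

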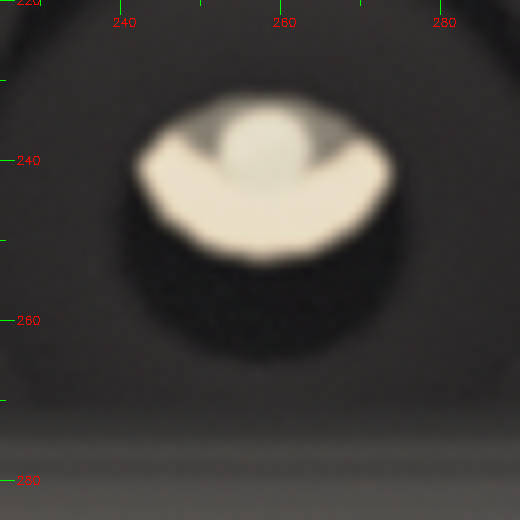

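```bash
python3 -m creep '[[0,0,0.003,0,1],[0,0,0.006,0,1],[0,0,0.009,0,1],[0,0,0.011,0,1],[0,0,0.012,0,1],[0,0,0.0135,0,1],[0,0,0.0135,0,1]]'
```

```text
clock: 26.45
position: [0.4476, 0.2132, 0.1435]
orientation: [2.208, 2.209, 0.023]
force: [-2.7, -1.1, 10.2]
gripper_width: 0.4
```

```bash
python3 -m creep '[[0,0,0,0,-0.3],[0,0,0,0,-0.3],[0,0,0,0,-0.3],[0,0,-0.01,0,-0.3],[0,0,-0.04,0,-0.3],[0,0,-0.09,0,-0.3],[0,0,-0.12,0,-0.3],[0,0,-0.12,0,-0.3]]'
python3 - <<'E'
from h import *
d=imaging.get_image("wrist");cv2.imwrite("pics/w21.png",d["frame"][:,:,::-1])
s=imaging.get_image("scene");crop(s,120,70,260,210,"s21",4.2)
to(.5246,.0864,.14,np.pi/2)
E
```

```text
clock: 27.25
position: [0.4463, 0.2141, 0.2682]
orientation: [2.206, 2.207, 0.033]
force: [-0.9, -0.0, -0.4]
gripper_width: 0.653
t 27.35 pos [0.4448 0.2135 0.264 ] th 1.571 j [ 0.36  0.19  1.75 -0.01  1.18 -1.21] F [-0.7  0.3 -0. ] w 0.649 tilt [ 0.024  -0.0023 -0.9997]
shift [-0.1268  0.0767  0.1261] roll 0.0
```

View pics/w21.png

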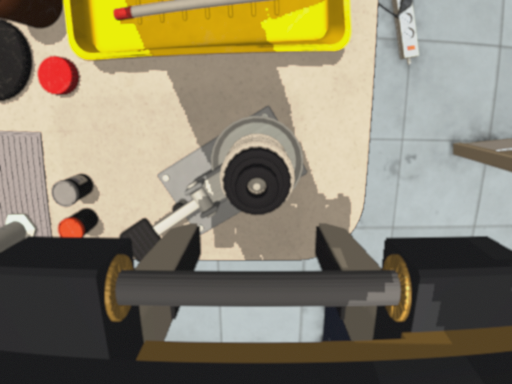

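View pics/s21.png

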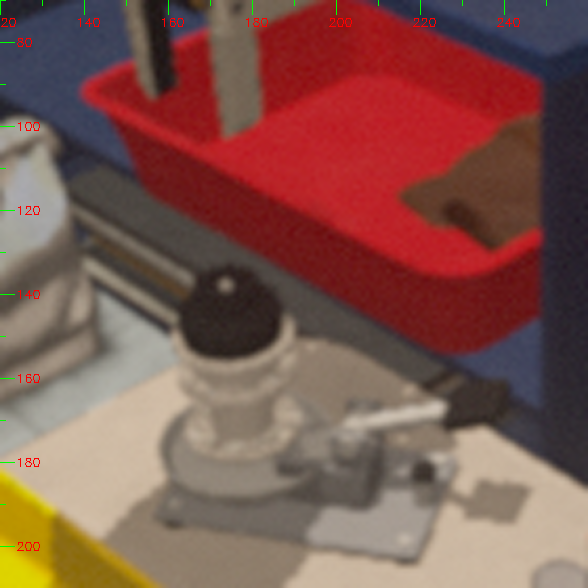

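```bash
python3 -m creep '[[-0.03,0.02,0,0.1,-0.3],[-0.07,0.04,0,0.2,0.5],[-0.11,0.06,0,0.3,1],[-0.127,0.075,0,0.4,1],[-0.127,0.077,0.03,0.5,1],[-0.127,0.077,0.06,0.571,1],[-0.127,0.077,0.06,0.571,1],[-0.127,0.077,0.06,0.571,1]]'
python3 - <<'E'
from h import *
d=imaging.get_image("wrist");cv2.imwrite("pics/w22.png",d["frame"][:,:,::-1])
to(.5246,.0864,.11,1.0)
print(proj(d,(.5246,.0864,.097)))
E
```

```text
clock: 28.15
position: [0.5229, 0.0864, 0.2059]
orientation: [2.744, 1.503, 0.028]
force: [-0.3, -0.4, 1.2]
gripper_width: 0.094
t 28.2 pos [0.5234 0.0865 0.2068] th 1.003 j [ 0.08  0.32  1.73 -0.    1.07 -0.92] F [ 0.5 -0.9 -0.5] w 0.052 tilt [ 0.0241 -0.0022 -0.9997]
shift [-0.0006 -0.001   0.0968] roll 0.003
[256.60433378 191.33484051]
```

View pics/w22.png

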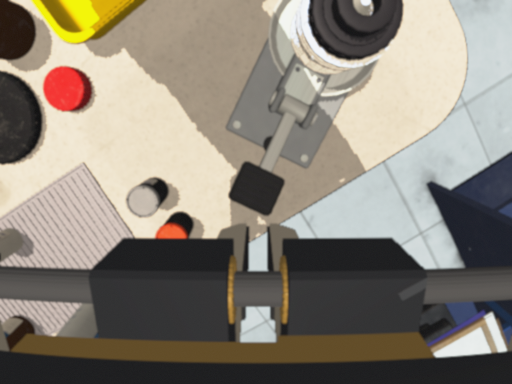

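```bash
python3 -m creep '[[-0.0005,-0.0018,0.04,0,1],[-0.0005,-0.0018,0.08,0,1],[-0.0005,-0.0018,0.1,0,1],[-0.0005,-0.0018,0.11,0,1],[-0.001,-0.001,0.12,0,1],[-0.0015,0,0.13,0,1],[-0.002,0,0.14,0,1],[-0.0025,0.0005,0.15,0,1],[-0.003,0.001,0.155,0,1],[-0.003,0.001,0.155,0,1]]'
python3 - <<'E'
from h import *
s=imaging.get_image("scene");crop(s,120,100,300,230,"s23",4.2)
to(.526,.083,.042,1.0)
E
```

```text
clock: 29.2
position: [0.5284, 0.0836, 0.0542]
orientation: [2.741, 1.504, 0.038]
force: [-2.1, 1.8, 13.5]
gripper_width: 0.004
t 29.25 pos [0.5285 0.0836 0.0545] th 1.004 j [ 0.07  0.54  1.83 -0.01  0.74 -0.93] F [-2.5  1.  13.2] w 0.008 tilt [ 0.0286 -0.0016 -0.9996]
shift [-0.002  -0.0021  0.0124] roll 0.004
```

View pics/s23.png

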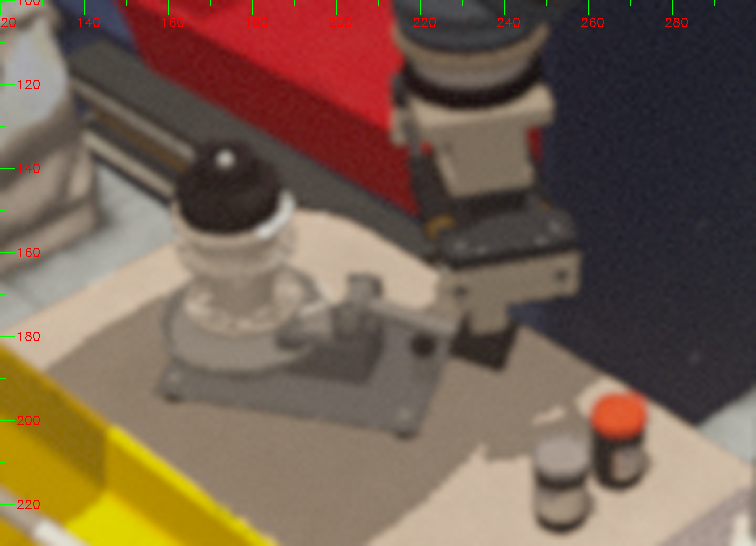

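Lever is going down with ~13 N at z 0.054; on to the stop.

```bash
python3 -m creep '[[-0.001,-0.0005,0.004,0,1],[-0.001,-0.001,0.008,0,1],[-0.001,-0.001,0.011,0,1],[-0.001,-0.001,0.0125,0,1],[-0.001,-0.001,0.0135,0,1],[-0.001,-0.001,0.0135,0,1]]'
```

```text
clock: 29.85
position: [0.5293, 0.0837, 0.0441]
orientation: [2.738, 1.505, 0.044]
force: [-5.4, 0.3, 19.4]
gripper_width: 0.01
```

```bash
python3 -m creep '[[-0.001,-0.001,0.002,0,1],[-0.001,-0.001,0.004,0,1],[-0.001,-0.001,0.005,0,1],[-0.001,-0.001,0.005,0,1],[-0.001,-0.001,0.005,0,1]]'
python3 - <<'E'
from h import *
s=imaging.get_image("scene");crop(s,120,100,300,230,"s24",4.2)
to(.526,.083,.042,1.0)
E
```

```text
clock: 30.35
position: [0.5296, 0.0839, 0.0435]
orientation: [2.736, 1.507, 0.048]
force: [-14.3, -1.4, 38.6]
gripper_width: 0.004
t 30.4 pos [0.5295 0.0839 0.0435] th 1.007 j [ 0.07  0.56  1.84 -0.01  0.7  -0.93] F [-14.5  -1.4  38.8] w 0.001 tilt [ 3.570e-02 -7.000e-04 -9.994e-01]
shift [-0.0027 -0.0026  0.0013] roll 0.007
```

View pics/s24.png

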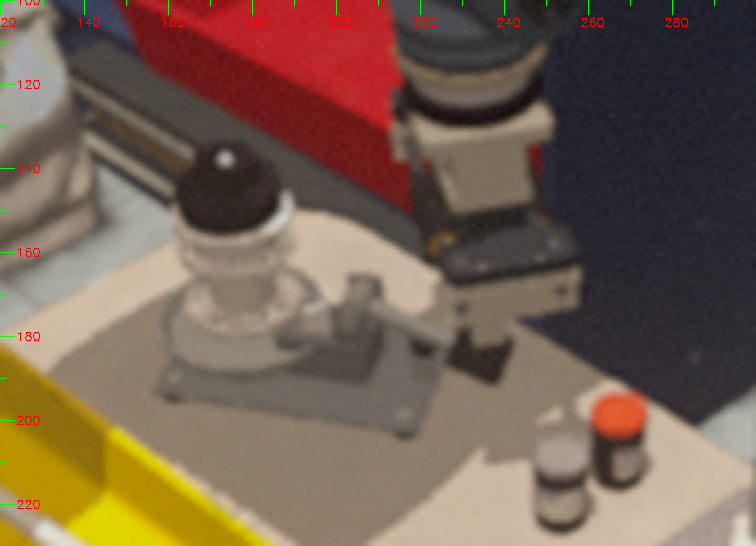

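```bash
python3 -m creep '[[0,0,-0.006,0,1],[0,0,-0.014,0,1],[0,0,-0.024,0,1],[0,0,-0.034,0,1],[0,0,-0.044,0,1],[0,0,-0.054,0,1],[0,0,-0.07,0,1],[0,0,-0.1,0,1],[0,0,-0.14,0,1],[0,0,-0.17,0,1],[0,0,-0.17,0,1],[0,0,-0.17,0,1]]'
python3 - <<'E'
from h import *
s=imaging.get_image("scene");crop(s,120,100,300,230,"s25",4.2)
t=imaging.get_image("top");crop(t,140,140,370,220,"t25",3.4)
w=imaging.get_image("wrist");cv2.imwrite("pics/w25.png",w["frame"][:,:,::-1])
to(.526,.083,.042,1.0)
E
```

```text
clock: 31.6
position: [0.5236, 0.0839, 0.2141]
orientation: [2.735, 1.507, 0.05]
force: [-0.2, -0.8, 0.2]
gripper_width: 0.005
t 31.75 pos [0.523  0.0839 0.2124] th 1.007 j [ 0.07  0.3   1.73 -0.    1.07 -0.93] F [ 0.4 -0.9 -0.7] w 0.003 tilt [ 0.0339 -0.001  -0.9994]
shift [-0.002  -0.002   0.1704] roll 0.007
```

View pics/s25.png

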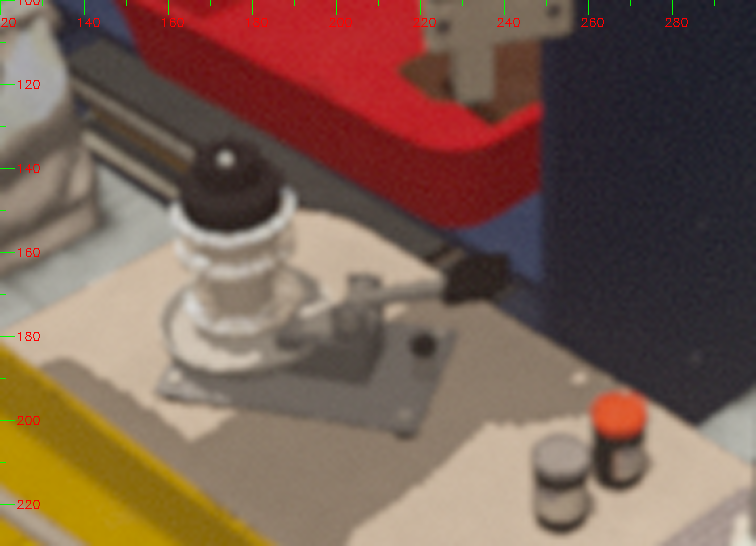

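View pics/t25.png

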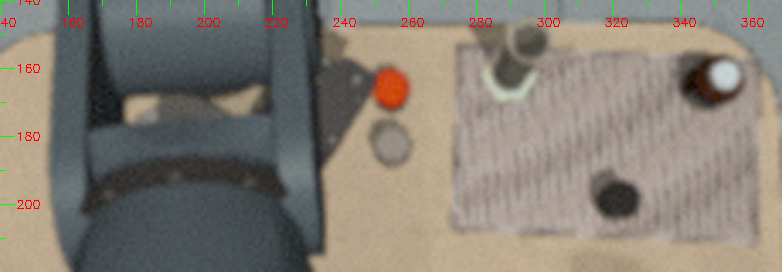

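View pics/w25.png

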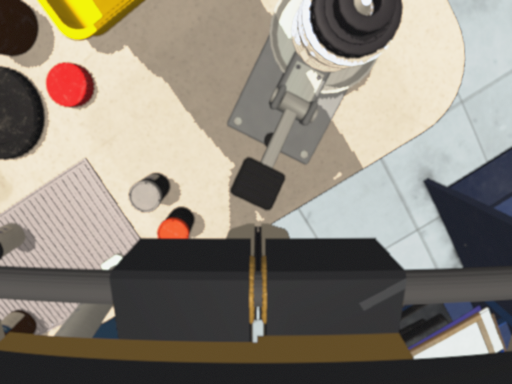

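```bash
python3 -m creep '[[0,0,0,0,1],[0,0,0,0,1],[0,0,0,0,1],[0,0,0,0,1],[0,0,0,0,1],[0,0,0,0,1],[0,0,0,0,1],[0,0,0,0,1],[0,0,0,0,1],[0,0,0,0,1]]'
python3 - <<'E'
from h import *
a=imaging.get_image("scene")
print("tip",proj(a,(.4467,.2140,.154)))
crop(a,150,120,260,210,"s26",6)
print(env.sign_off())
E
```

```text
clock: 32.75
position: [0.523, 0.0839, 0.2124]
orientation: [2.736, 1.507, 0.046]
force: [0.3, -0.5, -0.8]
gripper_width: 0.004
tip [173.43010968 136.26496088]
the job is handed in; nothing more can be done
None
```

View pics/s26.png

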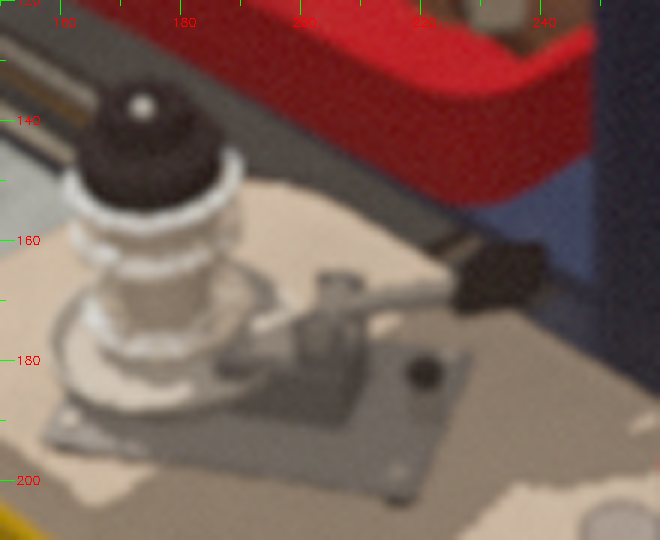

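I threaded the tall reel, the short reel and the collar down the spindle and lowered each one home. I then pressed the lever to its stop and eased it back up. The job was handed in at about 33 s, and no verdict was reported.

- **Seating:** each part was set down at its predicted home height, within about 0.2 mm by fingertip height, with only 10–17 N of contact force.
- **Lever:** the fingers reached 43.5 mm above the table, with the force rising to 39 N over the last 0.6 mm. I took that as the stop, which should be at about 42 mm. The last picture shows the pad back up.
- **End state:** the last scene picture shows the stack upright and home with the spindle nose showing through the collar. The gripper was clear of everything, with the tip at 0.212 m. The bottle, graduate and film cans looked unmoved in the last top view, though I did not re-measure them.
- **Off plan:** the tool's tilt crept up over the calls to about 0.034 rad, and was about 0.02 rad when the collar went on. It had no visible effect.

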